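# Pack the template plates in their tray and lift the cover board on

## Robot

A 6-joint arm with a two-finger parallel gripper is mounted at the origin on the work surface; the furniture and walls round the work are solid. World frame = base frame: x ahead of the robot, y to its left, z up, the work surface at z = 0. Lengths are in m, angles in rad, forces in N, time in s.
With the tool pointing down it reaches from about 0.3 to 0.875 m from the base axis. Payload 6.4 kg.
Tool frame: the origin (TCP) lies midway between the tips of the shut fingers; the grasp point (between the pads) lies 19 mm behind it (ctrl.hold_point_z is the distance from the TCP to the grasp point, in m); z points along the fingers, y is the line along which they close (so a half turn about z gives the same grasp; the last joint's range is limited). The gripper opens to 85 mm and grips with 20 to 120 N. Pads are 22 mm wide; open, the fingers measure 114 mm over their backs; the gripper's body (76 mm by 85 mm) begins 54 mm behind the grasp point. The pads swing forward as they close: fully open they stand 13 mm farther back than shut.
Start: joints at [1.066, 0.181, 1.607, -0, 1.354, -0.206], TCP at [0.169, 0.55, 0.231] pointing down, gripper open.
Joint ranges: [-2.99, 2.99], [-0.89, 2.07], [0.3, 2.58], [-1.14, 4.28], [0, 2.63], [-3.12, 3.12]. Speed limits (rad/s): [2.57, 2.57, 3.01, 3.14, 3.14, 3.14].

## Interface

Orientations are given as a unit quaternion [w, x, y, z].
In Python, from bench import ctrl gives the robot as it stands.
- The arm moves only by the tool carry_out, never from a script. Its argument "plan" is text: rows parted by semicolons, each of 6 numbers parted by spaces: the shift along the tool's x, y, z as a fraction of full scale, then the turn, a rotation vector about the tool's x, y, z as a fraction of full scale. A call has exactly 8 rows; each row shifts and turns the commanded pose from where the row before left it, along the tool's axes as they then stand; what a row does not reach is not made up. Full scale, the value 1, is 40 mm for a shift and 0.1 rad for a turn. A row lasts 1/12 s, in which the tool goes at most 41.7 mm and 7.16 degrees, less where a joint would pass 70% of its speed; a pose out of reach is approached as far as the arm can. A call with a number of a shift or a turn outside -1 to 1 is refused whole. A call with a gripper value outside its range is refused whole. "claw" is the gripper's target within -1 to 1 (shut at 1, half-way at 0, fully open at -1), set as the call begins (left out, the last holds). The fingers move at their own pace and stop on an object; the grip force is fixed at half the most. Time passes only in rows, so rows that do not move let the fingers close, or fill a call up. It gives the time, the measured TCP pose, the force, the opening and the grip force at its end, in the units of the state.
- ctrl.get_obs(): the state, without advancing time (a new reading comes with each control period).
- ctrl.camera(name): name is "scene" or "top"; returns a dict with "pixels" (480x640x3 uint8, red, green, blue), "mtx" (3x3 intrinsics, pixels), "R" (3x3) and "t" (3): a world point X has camera coordinates R X + t. Camera axes: x right, y down, z forward; pixel columns grow to the right and rows downward; lengths in m; the calibration is good to about 2 mm. A picture is of the moment at which its call begins. There is no depth.
- ctrl.hand_in(): hands the job in; it is judged then, once.
The state is a dict: "time_s": time; "q": joint angles; "dq": joint speeds; "joint_efforts": joint torques, N m; "eef_pos": TCP position; "eef_rot": TCP orientation; "wrist_force": force on the tool from outside, world axes, zero at the start; "torque": the same for the moment, N m; "opening": opening from 0.0 (shut) to 1.0 (fully open); "grasp_force": force on a finger pad.
Only numpy, scipy, OpenCV 4.12 (cv2) and the standard library are available. Lean on these libraries where they do the work, as an engineer would, in place of code of your own. Each camera call takes 0.05 s, during which the arm holds its last target. There are 200 camera calls.

## Task

Pack all the aluminium template plates that lie about the bench into the small wooden tray, turning and ordering them so that they all lie flat on its floor side by side. Then slide the lifter's blade under the cover board on its dark stand, bring the board over on the blade without touching it with the fingers, and set it squarely on the tray's four corner posts. Finish with the lifter standing on its blade on the bench, clear of tray and cover; do not disturb the tin of rivets or the thread spool, nor let the cover fall.

Things in the scene. Friction and masses are not known exactly. Their poses are not given: they have to be found in the camera images.
- tray: Fixed shallow plywood tray with four corner posts, open between the posts; its -x side faces the robot and the lifter's blade can pass between the posts along x. Origin: underside, centre. Walls 6 mm thick, 19 mm high. Overall 122 mm along x, 134 mm along y.
- tray_floor (a point): Centre of the tray's inner floor, 3 mm above its underside. The floor is 86 mm along x by 114 mm along y. The plates fit on it in a pattern of 3 squares along x by 4 along y, pitch 28 mm; they take up 4, 3, 3 and 2 of these squares.
- tray_seat (a point): Centre of the level of the tray's post tops, 50 mm above its underside, where the middle of the cover's underside belongs. Posts 18 x 18 mm, centred at x +-52, y +-58 mm; small outward-leaning lips, to 58 mm height, at their outer edges leave the cover about 3 mm play on each side.
- cover_stand: Fixed dark wooden stand with four posts just like the tray's (same places, 50 mm high, same lips) on an 8 mm thick base, open between the posts. Origin: underside, centre. Its -x side faces the robot and the blade goes in along +x.
- strap_splitter: Fixed green leather splitting machine between stand and tray, from y = -0.25 to 0.0 and x = 0.15 to 0.67 m; about 0.30 m high, its flywheel (x = 0.62 to 0.67, y = -0.29 to 0.01) 0.34 m.
- cover: Loose pale wooden cover board, 106 mm along its x, 118 mm along its y, 4 mm thick, 80 g, lying on the stand's posts. Origin: centre of its underside.
- lifter: Loose lifter (spatula), 160 g: flat steel blade 3 mm thick, 56 mm wide, running along +x from -18 to 130 mm, and at its rear end an upright square wooden handle 24 x 24 mm, from 11 to 86 mm height, on the origin's axis. Origin: underside of the blade, under the handle. It stands by itself on the blade.
- l_plate: L-shaped aluminium plate, 52 x 80 mm, 5 mm thick, with an upright dark wooden grip block on top, 12 mm wide, 24 mm long, to 31 mm above the plate's underside. Origin: underside, centre of the bounding rectangle; z is up. Long arm 24 mm wide along the whole -x side (80 mm along y), short arm 24 mm wide along the -y side (52 mm along x). Grip block at x -14, y -8 mm, its length along y. Perhaps absent.
- corner_plate_1: V-shaped aluminium corner plate, 52 x 52 mm, two arms 24 mm wide along the +x side and the +y side, 5 mm thick, with an upright dark wooden grip block on top, 12 mm wide, 24 mm long, to 31 mm above the plate's underside. Origin: underside, centre of the bounding rectangle; z is up. Grip block at x 0, y 14 mm, its length along x. Perhaps absent.
- corner_plate_2: A second corner plate, identical to corner_plate_1 in shape, axes and grip block. Perhaps absent.
- bar_plate: Straight aluminium plate, 24 mm along x, 52 mm along y, 5 mm thick, with an upright dark wooden grip block on top, 12 mm wide, 24 mm long, to 31 mm above the plate's underside. Origin: underside, centre of the bounding rectangle; z is up. Grip block in the middle, its length along y. Perhaps absent.
- rivet_tin: Bystander: flat round green tin, 65 mm across, 30 mm high; origin at the underside.
- thread_spool: Bystander: upright thread spool, about 40 mm across, 45 mm high; origin at the underside.
Mind the look-alikes: they are no part of the job. What is shaped like the bar_plate but purple is not meant.

How it is judged:
By the outcome, as a careful person would: the job done as asked, in the order asked, and still so for the second after the job is handed in, with the robot touching nothing.
Of l_plate, corner_plate_1, corner_plate_2, bar_plate only 3 to 4 are there at a start; the rules pass over those that are not, and their reading is None.
At some moment in a run one of l_plate, corner_plate_1, corner_plate_2, bar_plate, lifter may be knocked a few centimetres aside while the robot is not near it.
It also fails if it takes over 210 s, if anything falls off the work surface, if the arm or the gripper's body presses on something with over 40 N, if the wrist force passes 120 N, or if a joint passes its speed limit or range.

## Working session

There is one attempt and no reset: what is moved stays moved. The work goes in short steps, Python scripts to look and compute and a tool call to move; the robot and the scene stay as the last step left them, time stands still between calls to the robot, and variables do not carry over. Pictures are saved under pics/ and viewed, at most 14 in all, crops included, and the job is handed in when it is done.

Besides the shell and the picture viewer there is one more tool, called in YAML: its name, and indented under it one key for each argument. carry_out: Moves the arm, as the interface text tells. Shift numbers are shares of 40 mm and turn numbers shares of 0.1 rad, none past 1 either way. Its arguments: {"type":"object","properties":{"plan":{"type":"string"},"claw":{"type":"number"}},"required":["plan"]}

```bash
ls; mkdir -p pics
cat > h.py <<'E'
import numpy as np, cv2
from bench import ctrl
def shot(n,f=None):
    c=ctrl.camera(n); 
    if f: cv2.imwrite('pics/'+f,c['pixels'][:,:,::-1])
    return c
def ray(c,px,z):
    d=c['R'].T@np.linalg.inv(c['mtx'])@np.array([px[0],px[1],1.]); o=-c['R'].T@c['t']
    return o+d*(z-o[2])/d[2]
def proj(c,X):
    p=c['mtx']@(c['R']@np.array(X)+c['t']); return p[:2]/p[2]
E
python3 - <<'E'
from h import *
a=shot('top','t0.png'); b=shot('scene','s0.png')
for c in (a,b): print(-c['R'].T@c['t'], c['R'].round(3).tolist(), c['mtx'].tolist())
print(ctrl.get_obs())
E
```

```text
pics
[ 0.40088676 -0.13381654  1.32420158] [[-0.022, -1.0, -0.007], [-0.998, 0.022, -0.056], [0.056, 0.006, -0.998]] [[558.1179287561157, 0.0, 316.3169761547277], [0.0, 558.1179287561157, 242.48450015413417], [0.0, 0.0, 1.0]]
[-0.22516725 -0.30685393  1.33666357] [[0.213, -0.977, -0.009], [-0.851, -0.181, -0.493], [0.48, 0.113, -0.87]] [[542.0535511554871, 0.0, 326.7062118255729], [0.0, 542.0535511554871, 242.6994727871609], [0.0, 0.0, 1.0]]
{'time_s': 0.1, 'q': array([ 1.06568638e+00,  1.81481148e-01,  1.60790229e+00, -1.37607006e-05,
        1.35381276e+00, -2.06322450e-01]), 'dq': array([-5.95327370e-04, -2.06716366e-03, -4.21319085e-03, -4.80687931e-04,
        8.32867705e-04,  1.20994451e-05]), 'joint_efforts': array([-2.79451915e-04, -4.45867932e+01, -3.52245641e+01, -1.77741244e-04,
        3.99902390e-03, -6.11990544e-06]), 'eef_pos': array([0.16901083, 0.54907766, 0.23046891]), 'eef_rot': array([-2.72930756e-04,  1.48837143e-01,  9.88861397e-01, -7.53922387e-04]), 'wrist_force': array([-0.95705429,  0.11042629,  0.0051062 ]), 'torque': array([ 0.04774294,  0.0128804 , -0.01364412]), 'grasp_force': 0.0, 'opening': 0.9971678703503001}
```

View pics/t0.png

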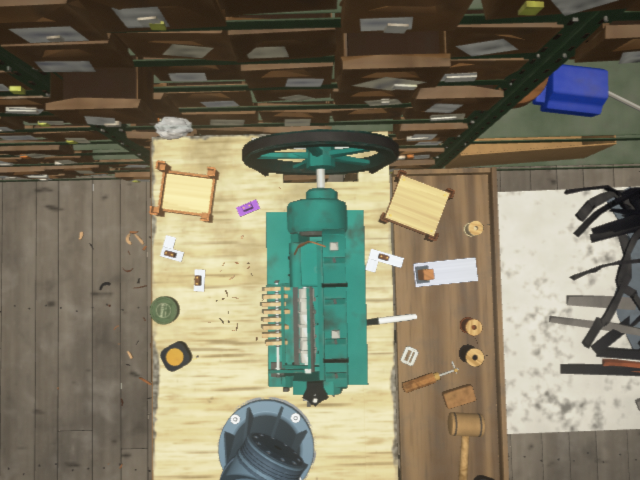

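View pics/s0.png

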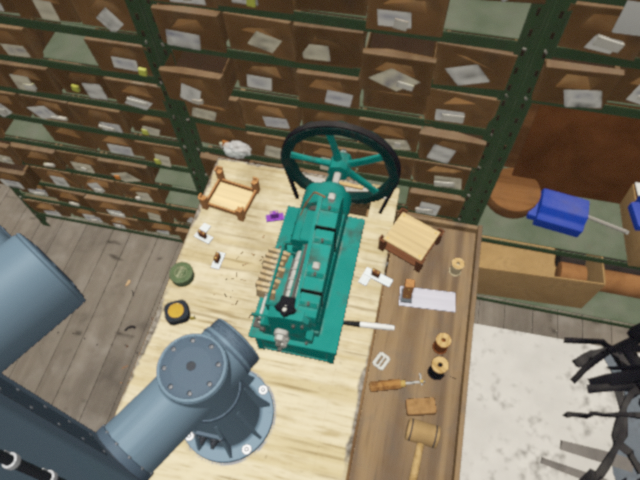

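Run:
```python
from h import *
a=cv2.imread('pics/t0.png')
l=cv2.resize(a[155:305,145:265],None,fx=3.3,fy=3.3,interpolation=2)
r=cv2.resize(a[155:305,360:482],None,fx=3.3,fy=3.3,interpolation=2)
cv2.imwrite('pics/t0c.png',np.hstack([l,r])); print(l.shape,r.shape)
```

```text
(495, 396, 3) (495, 403, 3)
```

View pics/t0c.png

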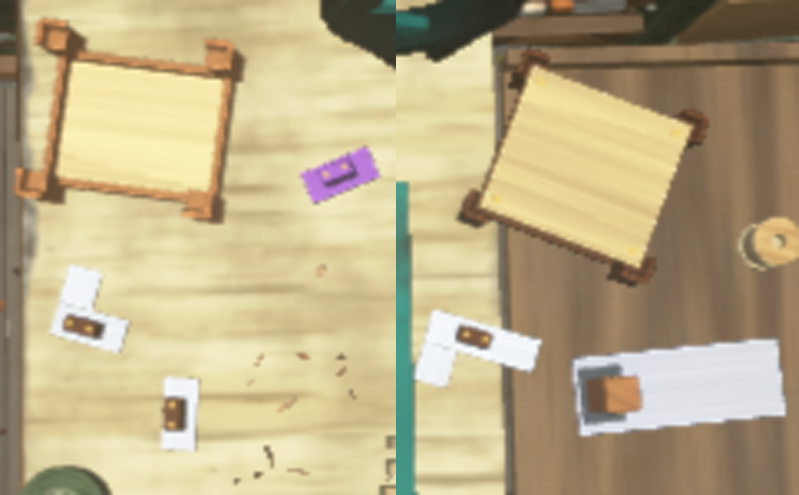

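```bash
cat > m.py <<'E'
from h import *
def quad(c,mask,z,roi,name,amin=30):
    u0,v0,u1,v1=roi; m=np.zeros_like(mask); m[v0:v1,u0:u1]=mask[v0:v1,u0:u1]
    cs,_=cv2.findContours(m,cv2.RETR_EXTERNAL,cv2.CHAIN_APPROX_NONE)
    for k in cs:
        if cv2.contourArea(k)<amin: continue
        P=np.array([ray(c,p,z)[:2] for p in k[:,0,:]],np.float32)*1000
        r=cv2.minAreaRect(P); M=cv2.moments(P)
        print(name,'cen',np.round([M['m10']/M['m00'],M['m01']/M['m00']],1),'rect',np.round(r[0],1),np.round(r[1],1),round(r[2],1),'area',round(M['m00']), 'corners',cv2.boxPoints(r).round(0).tolist())
def masks(c):
    hsv=cv2.cvtColor(c['pixels'],cv2.COLOR_RGB2HSV); h,s,v=cv2.split(hsv)
    white=((s<30)&(v>190)).astype(np.uint8)
    brown=((v<165)&(s>60)&(h<25)).astype(np.uint8)
    pale=((v>170)&(s>50)&(h>10)&(h<35)).astype(np.uint8)
    return white,brown,pale,hsv
E
python3 - <<'E'
from m import *
c=shot('top'); w,b,p,hsv=masks(c)
quad(c,w,.005,(155,225,215,300),'plate'); quad(c,w,.005,(360,240,408,278),'L'); quad(c,w,.003,(410,250,485,295),'lifter')
quad(c,b,.031,(163,225,190,262),'blk',4);quad(c,b,.031,(190,270,210,290),'blk',4);quad(c,b,.031,(370,250,395,265),'blk',4)
quad(c,p,.054,(378,165,455,242),'cover',500)
for n,z in (((161.4,165.3),.056),((212.9,171.7),.056),((155.3,210.5),.056),((206.8,217.1),.056)): print(ray(c,n,z)[:2]*1000)
print(hsv[273,425],hsv[190,187],hsv[200,415],hsv[250,172],hsv[272,450])
t=hsv[155:225,148:222]
br=((hsv[...,1]>110)&(hsv[...,0]<16)).astype(np.uint8); quad(c,br,.056,(148,155,222,225),'tray',20)
quad(c,br,.086,(412,258,440,288),'handle',20)
E
```

```text
plate cen [393.1 151.4] rect [392.8 152.8] [23.2 51.8] 85.9 area 591 corners [[366.0, 143.0], [418.0, 139.0], [419.0, 163.0], [368.0, 166.0]]
plate cen [466.6 220.2] rect [469.9 214.1] [52.  52.7] 74.6 area 1733 corners [[438.0, 196.0], [488.0, 182.0], [502.0, 232.0], [451.0, 246.0]]
L cen [ 431.5 -279.1] rect [ 422.2 -284.1] [80.5 51.6] 72.0 area 2320 corners [[385.0, -314.0], [434.0, -330.0], [459.0, -254.0], [410.0, -238.0]]
lifter cen [ 401.1 -444.3] rect [ 399.8 -428.4] [ 54.3 145.9] 4.5 area 5711 corners [[367.0, -358.0], [378.0, -503.0], [433.0, -499.0], [421.0, -354.0]]
blk cen [455.5 213.4] rect [456.1 215.3] [24.4  9.5] 70.4 area 141 corners [[448.0, 205.0], [457.0, 202.0], [465.0, 225.0], [456.0, 228.0]]
blk cen [394.8 151.5] rect [393.1 152.4] [13.9 18.5] 88.7 area 169 corners [[384.0, 146.0], [402.0, 145.0], [402.0, 159.0], [384.0, 160.0]]
blk cen [ 438.1 -278.5] rect [ 437.8 -280.3] [21.3  9. ] 74.7 area 118 corners [[431.0, -289.0], [439.0, -292.0], [445.0, -271.0], [436.0, -269.0]]
cover cen [ 559.8 -345.1] rect [ 563.4 -334. ] [170.  124.6] 67.7 area 14423 corners [[473.0, -389.0], [589.0, -436.0], [653.0, -279.0], [538.0, -232.0]]
[658.10678613 226.16452143]
[640.51058138 107.82054341]
[554.01412061 240.79978345]
[536.17739015 122.9735833 ]
[ 14 135 200] [ 25  73 249] [ 22  93 228] [102   5 240] [111   8 229]
tray cen [594.1 171.5] rect [598.3 176.8] [142.1 125.3] 81.6 area 12437 corners [[526.0, 116.0], [650.0, 97.0], [671.0, 238.0], [547.0, 256.0]]
handle cen [ 395.1 -368.5] rect [ 395.6 -367.2] [26.5 22.2] 88.1 area 454 corners [[384.0, -380.0], [406.0, -381.0], [407.0, -354.0], [385.0, -354.0]]
```

Run:
```python
from h import *
a=cv2.imread('pics/s0.png')
l=cv2.resize(a[165:225,195:270],None,fx=5,fy=5,interpolation=2)
r=cv2.resize(a[205:285,350:445],None,fx=4.2,fy=4.2,interpolation=2)
d=cv2.resize(a[320:365,250:350],None,fx=4,fy=4,interpolation=2)
o=np.zeros((600,800,3),np.uint8); o[:300,:375]=l; o[:336,400:799]=r; o[400:580,:400]=d
cv2.imwrite('pics/s0c.png',o)
import pickle
c=shot('top'); s=shot('scene'); pickle.dump((c,s),open('cams.pkl','wb'))
for n in ((403.6,175),(451.2,192.9),(433.9,236.8),(386.4,218.6)): print(ray(c,n,.054)[:2]*1000)
for n in ((165,310),(176,356),(473,228)): print(ray(c,n,.03)[:2]*1000)
```

```text
[ 623.07947815 -329.3895527 ]
[ 579.2940184  -436.82531236]
[ 479.61802027 -393.94227895]
[ 523.65781193 -287.10147944]
[325.50600435 227.31398421]
[219.67823202 202.65719973]
[ 499.53837418 -490.1419757 ]
```

View pics/s0c.png

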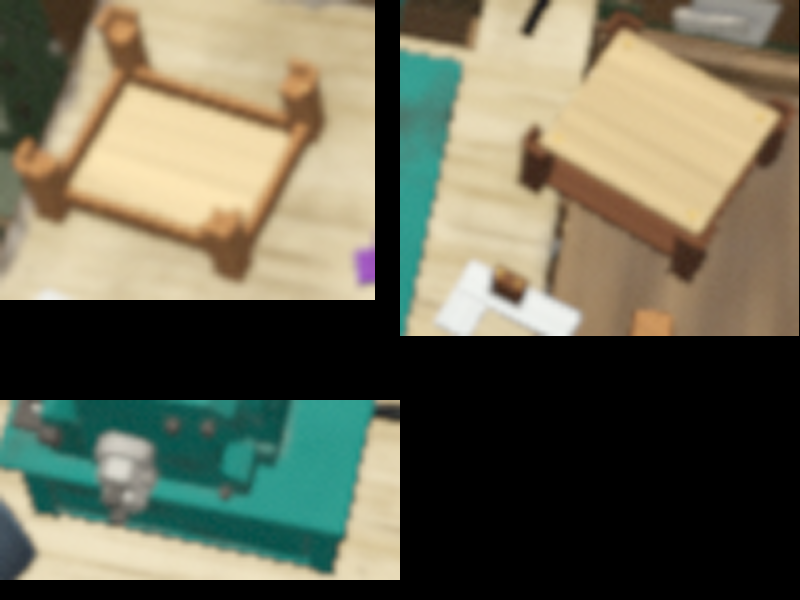

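Run:
```python
from h import *
import pickle
c,s=pickle.load(open('cams.pkl','rb'))
P=[ray(s,n,.054)[:2]*1000 for n in ((404.3,212.1),(440.5,233.6),(419.5,261),(383.3,238.3))]; print(np.round(P,1),np.mean(P,0))
P=[ray(s,(195+u/5,165+v/5),.056)[:2]*1000 for u,v in ((122,22),(302,72),(42,152),(225,222))]; print(np.round(P,1),np.mean(P,0))
for z in (0,.03,.06,.09): print(z,ray(s,(336.3,352.5),z)[:2],ray(c,(368.5,385),z)[:2],ray(s,(333,362.5),z)[:2])
```

```text
[[ 623.3 -332.9]
 [ 574.5 -439.8]
 [ 478.4 -394.7]
 [ 527.3 -289.1]] [ 550.89124316 -364.13539322]
[[657.5 220.9]
 [644.4 106.9]
 [559.4 237.2]
 [535.2 120.7]] [599.12357223 171.40358946]
0 [ 0.20324527 -0.22610703] [ 0.13885326 -0.2404449 ] [ 0.17608744 -0.22328548]
0.03 [ 0.19363    -0.22791931] [ 0.14478967 -0.23802921] [ 0.16708171 -0.22516108]
0.06 [ 0.18401473 -0.22973159] [ 0.15072608 -0.23561353] [ 0.15807597 -0.22703669]
0.09 [ 0.17439947 -0.23154386] [ 0.15666249 -0.23319785] [ 0.14907023 -0.22891229]
```

```bash
cat > go.py <<'E'
import sys
from h import *
from scipy.spatial.transform import Rotation as R
def tool():
    o=ctrl.get_obs(); q=o['eef_rot']; return o,R.from_quat([q[1],q[2],q[3],q[0]]).as_matrix()
def plan(x,y,z,yaw,half=True):
    "turn needed, then total shift in tool axes before / after the turn (units: 0.1 rad, 40 mm)"
    o,M=tool(); cur=np.degrees(np.arctan2(M[1,1],M[0,1])); d=yaw-cur
    d=(d+90)%180-90 if half else (d+180)%360-180
    D=np.array([x,y,z])/1000-o['eef_pos']; D2=R.from_euler('z',d,degrees=True).as_matrix()@M
    tilt=np.degrees(np.arccos(-M[2,2]))
    print('t',round(o['time_s'],1),'pos',(o['eef_pos']*1000).round(1),'yaw',cur.round(1),'tilt',tilt.round(2),'q6',o['q'][5].round(2),'open',round(o['opening']*85,1),'F',o['wrist_force'].round(1),'g',round(o['grasp_force'],1))
    print('turn',round(-np.radians(d)/.1,2),'before',(M.T@D/.04).round(2),'after',(D2.T@D/.04).round(2),'Z tool xy',(M[:2,2]).round(3))
if __name__=='__main__': plan(*map(float,sys.argv[1:5]),half=len(sys.argv)<6)
E
python3 go.py 456 216.5 60 -15.4
```

```text
t 0.2 pos [169.1 549.3 230.9] yaw 72.9 tilt 0.04 q6 -0.21 open 85.4 F [0.  1.  0.3] g 0.0
turn 15.41 before [-9.3  -5.84  4.28] after [-6.12  9.13  4.26] Z tool xy [-0.    -0.001]
```

carry_out:
  plan: "-.58 -.365 0 0 0 0;-.58 -.365 0 0 0 0;-.58 -.365 0 0 0 0;-.58 -.365 0 0 0 0;-.58 -.365 0 0 0 0;-.58 -.365 0 0 0 0;-.58 -.365 0 0 0 0;-.58 -.365 0 0 0 0"
  claw: 0

```text
time_s: 0.92
eef_pos: [0.3129, 0.3822, 0.2313]
eef_rot: [0.0, 0.149, 0.989, 0.0]
wrist_force: [1.0, 1.1, -0.1]
opening: 0.5
grasp_force: 0.0
```

carry_out:
  plan: "-.58 -.365 0 0 0 0;-.58 -.365 0 0 0 0;-.58 -.365 0 0 0 0;-.58 -.365 0 0 0 0;-.58 -.365 0 0 0 0;-.58 -.365 0 0 0 0;-.58 -.365 0 0 0 0;-.58 -.365 0 0 0 0"

```text
time_s: 1.58
eef_pos: [0.4559, 0.2158, 0.2313]
eef_rot: [0.0, 0.149, 0.989, 0.0]
wrist_force: [0.6, 1.2, 0.6]
opening: 0.502
grasp_force: 0.0
```

carry_out:
  plan: "0 0 .25 0 0 .96;0 0 .25 0 0 .96;0 0 .25 0 0 .96;0 0 .25 0 0 .96;0 0 .25 0 0 .96;0 0 .25 0 0 .96;0 0 .25 0 0 .96;0 0 .25 0 0 .96"

```text
time_s: 2.25
eef_pos: [0.4552, 0.217, 0.1507]
eef_rot: [-0.0, 0.511, 0.86, -0.0]
wrist_force: [0.4, -0.2, -0.6]
opening: 0.503
grasp_force: 0.0
```

carry_out:
  plan: "0 0 .25 0 0 .96;0 0 .25 0 0 .96;0 0 .25 0 0 .96;0 0 .25 0 0 .96;0 0 .25 0 0 .96;0 0 .25 0 0 .96;0 0 .25 0 0 .96;0 0 0 0 0 .96"

```text
time_s: 2.92
eef_pos: [0.4537, 0.2167, 0.0792]
eef_rot: [-0.001, 0.795, 0.606, -0.002]
wrist_force: [-0.0, -0.6, -0.7]
opening: 0.494
grasp_force: 0.0
```

```bash
python3 go.py 456 216.5 18 -15.4; python3 -c "
from h import *
c=shot('top');cv2.imwrite('pics/t1.png',cv2.resize(c['pixels'][150:310,140:300,::-1],None,fx=3.5,fy=3.5,interpolation=2))"
```

```text
t 2.9 pos [453.7 216.7  79.2] yaw -15.4 tilt 0.2 q6 0.48 open 42.0 F [-0.  -0.6 -0.7] g 0.0
turn -0.0 before [0.01 0.06 1.53] after [0.01 0.06 1.53] Z tool xy [-0.003 -0.001]
```

View pics/t1.png

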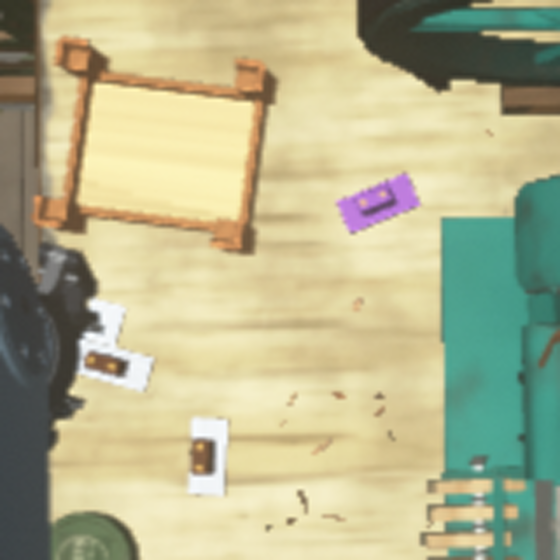

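carry_out:
  plan: ".01 .06 .5 0 0 0;0 0 .4 0 0 0;0 0 .3 0 0 0;0 0 .2 0 0 0;0 0 .13 0 0 0;0 0 0 0 0 0;0 0 0 0 0 0;0 0 0 0 0 0"

```text
time_s: 3.63
eef_pos: [0.4584, 0.217, 0.0209]
eef_rot: [0.0, 0.794, 0.608, 0.001]
wrist_force: [-0.2, -0.1, 0.3]
opening: 0.503
grasp_force: 0.0
```

carry_out:
  plan: "0 0 0 0 0 0;0 0 0 0 0 0;0 0 0 0 0 0;0 0 0 0 0 0;0 0 0 0 0 0;0 0 0 0 0 0;0 0 0 0 0 0;0 0 0 0 0 0"
  claw: 1

```text
time_s: 4.3
eef_pos: [0.4583, 0.2169, 0.0208]
eef_rot: [0.0, 0.794, 0.608, 0.001]
wrist_force: [-0.6, 0.1, 5.9]
opening: 0.117
grasp_force: 60.2
```

```bash
python3 go.py 456 216.5 118 -8.2
```

```text
t 4.3 pos [458.3 216.9  20.8] yaw -15.1 tilt 0.07 q6 0.47 open 10.0 F [-0.6  0.1  5.9] g 60.2
turn -1.21 before [-0.02 -0.05 -2.43] after [-0.02 -0.05 -2.43] Z tool xy [0.001 0.   ]
```

carry_out:
  plan: "0 0 -.2 0 0 0;0 0 -.4 0 0 0;0 0 -.5 0 0 0;0 0 -.5 0 0 -.3;0 0 -.5 0 0 -.3;0 0 -.3 0 0 -.3;0 0 -.1 0 0 -.3;0 0 0 0 0 0"

```text
time_s: 4.97
eef_pos: [0.4586, 0.217, 0.122]
eef_rot: [0.001, 0.756, 0.655, 0.001]
wrist_force: [0.3, 0.7, -1.2]
opening: 0.122
grasp_force: 59.4
```

```bash
python3 go.py 565.2 148.9 24 -8.2; python3 -c "
from m import *
c=shot('scene','s2.png')"
```

```text
t 5.0 pos [458.6 217.  122. ] yaw -8.2 tilt 0.18 q6 0.35 open 10.4 F [ 0.3  0.7 -1.2] g 59.4
turn 0.0 before [-1.31  2.87  2.46] after [-1.31  2.87  2.46] Z tool xy [0.003 0.001]
```

carry_out:
  plan: "-.1 .2 0 0 0 0;-.21 .47 0 0 0 0;-.25 .55 0 0 0 0;-.25 .55 0 0 0 0;-.25 .55 0 0 0 0;-.15 .35 0 0 0 0;-.1 .2 0 0 0 0;0 0 0 0 0 0"

```text
time_s: 5.68
eef_pos: [0.5648, 0.1469, 0.1192]
eef_rot: [-0.0, 0.757, 0.654, -0.0]
wrist_force: [-0.4, -0.6, 0.1]
opening: 0.119
grasp_force: 59.4
```

```bash
python3 go.py 565.2 148.9 24 -8.2; python3 -c "
from h import *
c=shot('top');d=shot('scene')
a=cv2.resize(c['pixels'][150:250,140:240,::-1],None,fx=4,fy=4,interpolation=2);b=cv2.resize(d['pixels'][150:250,180:280,::-1],None,fx=4,fy=4,interpolation=2)
cv2.imwrite('pics/t3.png',np.hstack([a,b]))"
```

```text
t 5.7 pos [564.8 146.9 119.2] yaw -8.4 tilt 0.05 q6 0.2 open 10.2 F [-0.4 -0.6  0.1] g 59.4
turn -0.03 before [0.05 0.   2.38] after [0.05 0.   2.38] Z tool xy [-0.001 -0.   ]
```

View pics/t3.png

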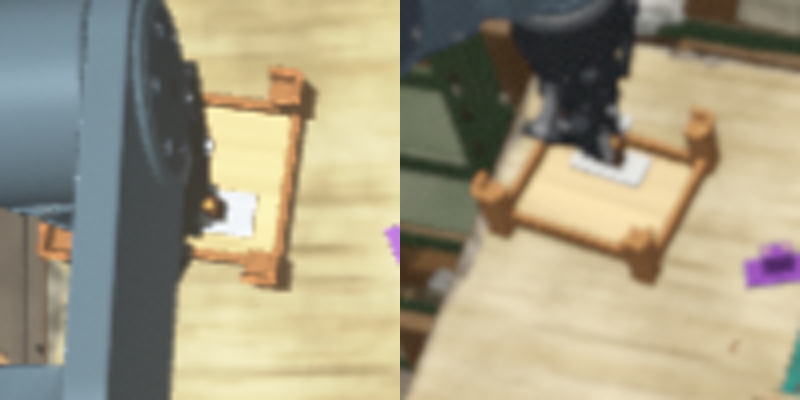

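carry_out:
  plan: ".05 0 .3 0 0 -.03;0 0 .5 0 0 0;0 0 .5 0 0 0;0 0 .4 0 0 0;0 0 .3 0 0 0;0 0 .2 0 0 0;0 0 .1 0 0 0;0 0 .07 0 0 0"

```text
time_s: 6.45
eef_pos: [0.565, 0.1545, 0.0284]
eef_rot: [-0.001, 0.755, 0.656, 0.003]
wrist_force: [-8.0, 16.8, 28.8]
opening: 0.115
grasp_force: 72.3
```

```bash
python3 go.py 565.2 148.9 23.5 -8.2; python3 -c "
from m import *
c=shot('scene'); w=masks(c)[0]; quad(c,w,.008,(190,170,265,220),'corner',20)"
```

```text
t 6.5 pos [565.  154.5  28.4] yaw -8.1 tilt 0.33 q6 0.2 open 9.8 F [-8.  16.8 28.8] g 72.3
turn 0.03 before [-0.14  0.02  0.12] after [-0.14  0.03  0.12] Z tool xy [0.003 0.005]
```

carry_out:
  plan: "0 0 -.2 0 0 0;0 0 -.3 0 0 0;0 0 -.3 0 0 0;0 0 -.2 0 0 0;0 0 0 0 0 0;0 0 0 0 0 0;0 0 0 0 0 0;0 0 0 0 0 0"

```text
time_s: 7.17
eef_pos: [0.5633, 0.1502, 0.0645]
eef_rot: [-0.0, 0.755, 0.655, -0.001]
wrist_force: [1.2, -0.4, -0.3]
opening: 0.122
grasp_force: 68.1
```

```bash
python3 go.py 565.2 148.9 23.5 -8.2; python3 -c "
from h import *
c=shot('top');d=shot('scene')
a=cv2.resize(c['pixels'][160:230,150:220,::-1],None,fx=5.7,fy=5.7,interpolation=2);b=cv2.resize(d['pixels'][160:230,200:270,::-1],None,fx=5.7,fy=5.7,interpolation=2)
cv2.imwrite('pics/t4.png',np.hstack([a,b]))"
```

```text
t 7.2 pos [563.3 150.2  64.5] yaw -8.1 tilt 0.09 q6 0.2 open 10.4 F [ 1.2 -0.4 -0.3] g 68.1
turn 0.02 before [-0.03  0.05  1.02] after [-0.03  0.05  1.02] Z tool xy [-0.002 -0.   ]
```

View pics/t4.png

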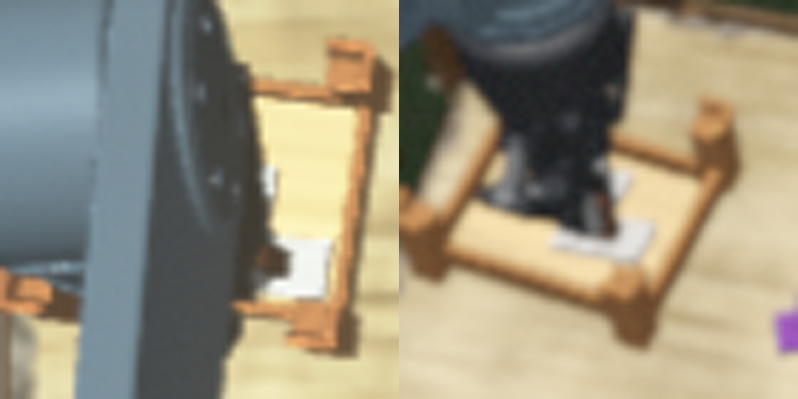

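Run:
```python
from h import *
import pickle
c,s=pickle.load(open('cams.pkl','rb'))
def tr(p,cx=597.5,cy=173.5,a=np.radians(-8.2)):
    d=np.array(p)[:2]*1000-[cx,cy]; return np.round([d[0]*np.cos(a)+d[1]*np.sin(a),-d[0]*np.sin(a)+d[1]*np.cos(a)],1)
T=lambda u,v:(150+u/5.7,160+v/5.7); S=lambda u,v:(200+u/5.7,160+v/5.7)
print('plate corner top view z.049',tr(ray(c,T(332,240),.049)),tr(ray(c,T(326,298),.049)))
print('plate scene z.049',tr(ray(s,S(655-400,225),.049)),tr(ray(s,S(632-400,262),.049)))
# original tray picture (crop t0c, 3.3)
O=lambda u,v:(145+u/3.3,155+v/3.3)
for n,p,z in (('wall -y inner',(216,140),.019),('wall -y outer',(228,140),.019),('wall +y outer',(52,120),.019),('+y inner',(64,120),.019),('wall +x inner',(140,76),.019),('+x outer',(140,60),.019),('-x inner',(125,183),.019),('-x outer',(125,193),.019)):
    print(n,tr(ray(c,O(*p),z)))
```

```text
plate corner top view z.049 [-18.2 -56. ] [-41.8 -56.7]
plate scene z.049 [-14.8 -56.7] [-39.  -55.2]
wall -y inner [ -3.5 -53.2]
wall -y outer [ -2.4 -61.7]
wall +y outer [-3.3 65.3]
+y inner [-2.2 56.7]
wall +x inner [35.7  6.9]
+x outer [47.1  8.5]
-x inner [-41.9   7.3]
-x outer [-49.    6.3]
```

```bash
python3 go.py 564 155 40 -8.2
```

```text
t 7.3 pos [563.5 150.2  64.5] yaw -8.1 tilt 0.08 q6 0.2 open 9.5 F [0.6 0.9 0.5] g 68.1
turn 0.02 before [ 0.12 -0.    0.61] after [ 0.12 -0.    0.61] Z tool xy [-0.001 -0.   ]
```

carry_out:
  plan: ".12 0 0 0 0 0;0 0 .2 0 0 0;0 0 .2 0 0 0;0 0 .2 0 0 0;0 0 0 0 0 0;0 0 .1 0 0 0;0 0 .1 0 0 0;0 0 0 0 0 0"

```text
time_s: 7.93
eef_pos: [0.564, 0.1551, 0.0323]
eef_rot: [-0.001, 0.755, 0.656, -0.001]
wrist_force: [1.4, 0.1, -1.1]
opening: 0.116
grasp_force: 68.1
```

```bash
python3 go.py 564 155 24 -8.2
```

```text
t 7.9 pos [564.  155.1  32.3] yaw -8.1 tilt 0.1 q6 0.21 open 9.8 F [ 1.4  0.1 -1.1] g 68.1
turn 0.02 before [-0.    0.    0.21] after [-0.    0.    0.21] Z tool xy [-0.002 -0.   ]
```

carry_out:
  plan: "0 0 .07 0 0 0;0 0 .05 0 0 0;0 0 .05 0 0 0;0 0 .03 0 0 0;0 0 .02 0 0 0;0 0 0 0 0 0;0 0 0 0 0 0;0 0 0 0 0 0"

```text
time_s: 8.6
eef_pos: [0.5651, 0.1554, 0.0257]
eef_rot: [0.0, 0.755, 0.656, 0.0]
wrist_force: [-4.2, -0.2, 9.4]
opening: 0.121
grasp_force: 69.4
```

carry_out:
  plan: "0 0 0 0 0 0;0 0 0 0 0 0;0 0 0 0 0 0;0 0 0 0 0 0;0 0 -.2 0 0 0;0 0 -.4 0 0 0;0 0 -.6 0 0 0;0 0 -.6 0 0 0"
  claw: 0.5

```text
time_s: 9.27
eef_pos: [0.564, 0.1551, 0.097]
eef_rot: [-0.001, 0.755, 0.656, -0.001]
wrist_force: [0.2, 1.1, -0.0]
opening: 0.249
grasp_force: 0.0
```

carry_out:
  plan: ".5 -.6 -.5 0 0 0;.6 -.8 0 0 0 0;.6 -.8 0 0 0 0;.6 -.8 0 0 0 0;.6 -.8 0 0 0 0;.4 -.6 0 0 0 0;.3 -.3 0 0 0 0;0 0 0 0 0 0"
  claw: 0

```text
time_s: 9.93
eef_pos: [0.3963, 0.3264, 0.1169]
eef_rot: [-0.0, 0.754, 0.657, 0.0]
wrist_force: [0.2, -0.1, 1.4]
opening: 0.5
grasp_force: 0.0
```

```bash
python3 go.py 393 152 60 85.6; python3 -c "
from m import *
c=shot('top');d=shot('scene');w=masks(c)[0];quad(c,w,.008,(150,165,217,217),'corner');quad(c,w,.005,(155,225,225,300),'bar')
a=cv2.resize(c['pixels'][160:230,150:220,::-1],None,fx=5.7,fy=5.7,interpolation=2);b=cv2.resize(d['pixels'][160:230,200:270,::-1],None,fx=5.7,fy=5.7,interpolation=2)
cv2.imwrite('pics/t5.png',np.hstack([a,b]))"
```

```text
t 9.9 pos [396.3 326.4 116.9] yaw -7.9 tilt 0.05 q6 0.59 open 42.5 F [ 0.2 -0.1  1.4] g 0.0
turn 15.1 before [-4.33  0.52  1.42] after [0.25 4.35 1.42] Z tool xy [-0.001  0.001]
corner cen [575.  157.5] rect [578.4 151.4] [49.8 51.3] 80.0 area 1585 corners [[549.0, 131.0], [599.0, 122.0], [608.0, 171.0], [557.0, 180.0]]
bar cen [393.1 151.4] rect [392.8 152.8] [23.2 51.8] 85.9 area 591 corners [[366.0, 143.0], [418.0, 139.0], [419.0, 163.0], [368.0, 166.0]]
```

View pics/t5.png

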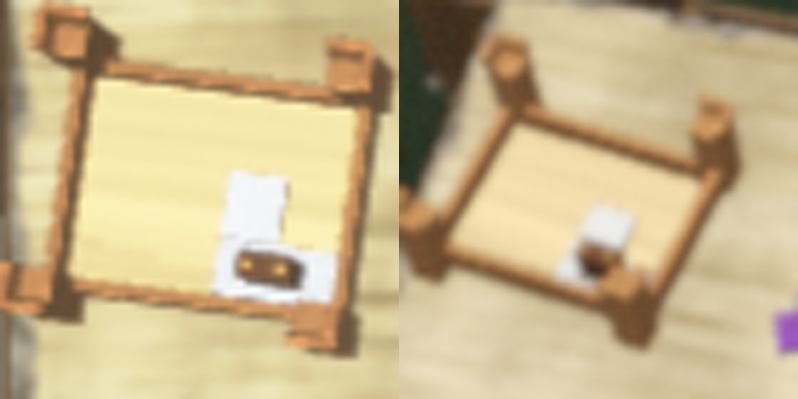

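carry_out:
  plan: "-.54 .065 0 0 0 0;-.54 .065 0 0 0 0;-.54 .065 0 0 0 0;-.54 .065 0 0 0 0;-.54 .065 0 0 0 0;-.54 .065 0 0 0 0;-.54 .065 0 0 0 0;-.54 .065 0 0 0 0"

```text
time_s: 10.7
eef_pos: [0.3959, 0.1479, 0.1168]
eef_rot: [0.0, 0.756, 0.655, 0.0]
wrist_force: [0.3, -0.4, 0.4]
opening: 0.5
grasp_force: 0.0
```

carry_out:
  plan: "0 0 .1 0 0 -1;0 0 .1 0 0 -1;0 0 .1 0 0 -1;0 0 .1 0 0 -1;0 0 .1 0 0 -1;0 0 .1 0 0 -1;0 0 .1 0 0 -1;0 0 .1 0 0 -1"

```text
time_s: 11.37
eef_pos: [0.3961, 0.1489, 0.0846]
eef_rot: [0.0, 0.439, 0.899, -0.0]
wrist_force: [0.3, 0.4, 0.1]
opening: 0.501
grasp_force: 0.0
```

carry_out:
  plan: "0 0 .1 0 0 -1;0 0 .1 0 0 -1;0 0 .1 0 0 -1;0 0 .1 0 0 -1;0 0 .1 0 0 -1;0 0 .1 0 0 -1;0 0 0 0 0 -1;0 0 0 0 0 -1"

```text
time_s: 12.03
eef_pos: [0.3959, 0.1489, 0.0605]
eef_rot: [0.0, 0.054, 0.999, -0.0]
wrist_force: [0.4, 0.3, -0.7]
opening: 0.499
grasp_force: 0.0
```

```bash
python3 go.py 393 152.4 19 85.6;  python3 -c "
from m import *
c=shot('top');w=masks(c)[0];quad(c,w,.005,(155,225,225,300),'bar')"
```

```text
t 12.0 pos [395.9 148.9  60.5] yaw 83.8 tilt 0.02 q6 -1.38 open 42.4 F [ 0.4  0.3 -0.7] g 0.0
turn -0.32 before [0.08 0.08 1.04] after [0.08 0.08 1.04] Z tool xy [-0. -0.]
```

carry_out:
  plan: ".08 .08 .1 0 0 -.32;0 0 .4 0 0 0;0 0 .3 0 0 0;0 0 .15 0 0 0;0 0 .07 0 0 0;0 0 0 0 0 0;0 0 0 0 0 0;0 0 0 0 0 0"

```text
time_s: 12.75
eef_pos: [0.3929, 0.1537, 0.0202]
eef_rot: [0.001, 0.04, 0.999, 0.0]
wrist_force: [0.2, 0.5, 0.6]
opening: 0.5
grasp_force: 0.0
```

carry_out:
  plan: "0 0 0 0 0 0;0 0 0 0 0 0;0 0 0 0 0 0;0 0 0 0 0 0;0 0 0 0 0 0;0 0 0 0 0 0;0 0 0 0 0 0;0 0 0 0 0 0"
  claw: 1

```text
time_s: 13.42
eef_pos: [0.3927, 0.1537, 0.02]
eef_rot: [0.0, 0.04, 0.999, 0.0]
wrist_force: [-0.6, -0.8, 5.3]
opening: 0.116
grasp_force: 61.7
```

carry_out:
  plan: "0 0 -.2 0 0 0;0 0 -.4 0 0 0;0 0 -.5 0 0 0;0 0 -.5 0 0 .16;0 0 -.5 0 0 .16;0 0 -.3 0 0 .16;0 0 -.1 0 0 .16;0 0 0 0 0 0"

```text
time_s: 14.08
eef_pos: [0.3929, 0.1538, 0.1207]
eef_rot: [0.001, 0.072, 0.997, 0.0]
wrist_force: [-0.4, 0.8, -0.3]
opening: 0.117
grasp_force: 60.9
```

```bash
python3 go.py 583.7 191.9 40 81.8
```

```text
t 14.1 pos [392.9 153.8 120.7] yaw 81.7 tilt 0.13 q6 -1.34 open 9.9 F [-0.4  0.8 -0.3] g 60.9
turn -0.01 before [-4.58  1.63  2.03] after [-4.58  1.62  2.03] Z tool xy [0.002 0.   ]
```

carry_out:
  plan: "-.3 .1 0 0 0 0;-.6 .2 0 0 0 0;-.8 .3 0 0 0 0;-.8 .3 0 0 0 0;-.8 .3 0 0 0 0;-.7 .22 0 0 0 0;-.4 .15 0 0 0 0;-.18 .05 0 0 0 0"

```text
time_s: 14.75
eef_pos: [0.5842, 0.1917, 0.1178]
eef_rot: [-0.001, 0.072, 0.997, -0.0]
wrist_force: [-0.8, -0.8, 0.2]
opening: 0.115
grasp_force: 60.9
```

carry_out:
  plan: "0 0 0 0 0 0;0 0 .3 0 0 0;0 0 .4 0 0 0;0 0 .4 0 0 0;0 0 .3 0 0 0;0 0 .1 0 0 0;0 0 0 0 0 0;0 0 0 0 0 0"

```text
time_s: 15.42
eef_pos: [0.5825, 0.1916, 0.0597]
eef_rot: [-0.0, 0.072, 0.997, -0.0]
wrist_force: [0.5, -0.5, 0.8]
opening: 0.116
grasp_force: 60.9
```

```bash
python3 go.py 583.7 191.9 24 81.8;  python3 -c "
from m import *
c=shot('top');d=shot('scene');w=masks(c)[0];quad(c,w,.045,(150,165,217,217),'top');w=masks(d)[0];quad(d,w,.045,(195,165,265,220),'scene')"
```

```text
t 15.4 pos [582.5 191.6  59.7] yaw 81.8 tilt 0.02 q6 -1.3 open 9.9 F [ 0.5 -0.5  0.8] g 60.9
turn -0.01 before [-0.03  0.01  0.89] after [-0.03  0.01  0.89] Z tool xy [-0. -0.]
top cen [564.4 194.9] rect [565.7 196.1] [23.1 16.3] 89.5 area 282 corners [[557.0, 185.0], [574.0, 184.0], [574.0, 208.0], [558.0, 208.0]]
top cen [566. 147.] rect [574.  146.1] [48.6 48.8] 88.7 area 1212 corners [[549.0, 122.0], [598.0, 121.0], [599.0, 170.0], [550.0, 171.0]]
scene cen [573.  145.1] rect [573.  144.6] [21.9 20.1] 84.0 area 349 corners [[562.0, 135.0], [582.0, 133.0], [584.0, 154.0], [564.0, 157.0]]
scene cen [572.7 188.1] rect [582.3 189.4] [23.6 51.1] 82.0 area 447 corners [[555.0, 181.0], [606.0, 174.0], [609.0, 198.0], [559.0, 205.0]]
```

carry_out:
  plan: "-.04 .02 .2 0 0 0;0 0 .3 0 0 0;0 0 .2 0 0 0;0 0 .07 0 0 0;0 0 .05 0 0 0;0 0 .03 0 0 0;0 0 .03 0 0 0;0 0 0 0 0 0"

```text
time_s: 16.18
eef_pos: [0.5845, 0.1922, 0.0243]
eef_rot: [-0.0, 0.072, 0.997, -0.0]
wrist_force: [-1.0, -0.2, 0.2]
opening: 0.117
grasp_force: 60.9
```

```bash
python3 go.py 583.7 192.4 24 81.8
```

```text
t 16.2 pos [584.5 192.2  24.3] yaw 81.8 tilt 0.02 q6 -1.3 open 10.0 F [-1.  -0.2  0.2] g 60.9
turn -0.01 before [0.02 0.   0.01] after [0.02 0.   0.01] Z tool xy [-0. -0.]
```

carry_out:
  plan: "0 0 .03 0 0 0;0 0 0 0 0 0;0 0 0 0 0 0;0 0 0 0 0 0;0 0 0 0 0 0;0 0 -.2 0 0 0;0 0 -.4 0 0 0;0 0 -.8 0 0 0"
  claw: 0.5

```text
time_s: 16.85
eef_pos: [0.5816, 0.1916, 0.0766]
eef_rot: [-0.004, 0.072, 0.997, -0.001]
wrist_force: [-0.4, -0.3, -0.2]
opening: 0.248
grasp_force: 0.0
```

carry_out:
  plan: ".3 0 -1 0 0 0;.6 0 -1 0 0 0;.7 0 -1 0 0 0;.7 0 -1 0 0 0;.7 0 -1 0 0 0;.7 0 -1 0 0 0;.7 0 -1 0 0 0;.3 0 -1 0 0 0"
  claw: 0

```text
time_s: 17.52
eef_pos: [0.4182, 0.216, 0.367]
eef_rot: [-0.001, 0.071, 0.997, -0.0]
wrist_force: [0.7, 1.5, 0.4]
opening: 0.502
grasp_force: 0.0
```

```bash
python3 go.py 437 -287 400 -18;  python3 -c "
from m import *
c=shot('top');w,b,p,h=masks(c);quad(c,w,.008,(150,165,217,217),'top');quad(c,w,.005,(360,240,408,278),'L');quad(c,b,.031,(370,250,395,265),'blk',4)
quad(c,w,.003,(410,250,485,295),'lifter')
cv2.imwrite('pics/t6.png',cv2.resize(c['pixels'][155:305,140:480,::-1],None,fx=2.35,fy=2.35,interpolation=2))"
```

```text
t 17.5 pos [418.2 216.  367. ] yaw 81.8 tilt 0.07 q6 -1.2 open 42.7 F [0.7 1.5 0.4] g 0.0
turn -13.99 before [ -2.25 -12.38  -0.83] after [11.81 -4.33 -0.81] Z tool xy [-0.001  0.   ]
top cen [575.  157.5] rect [578.4 151.4] [49.8 51.3] 80.0 area 1591 corners [[549.0, 131.0], [599.0, 122.0], [608.0, 171.0], [557.0, 180.0]]
top cen [583.5 191.5] rect [584.7 193.3] [23.6 51.5] 81.9 area 592 corners [[558.0, 185.0], [608.0, 178.0], [612.0, 201.0], [561.0, 209.0]]
L cen [ 431.5 -279.1] rect [ 422.2 -284.1] [80.5 51.6] 72.0 area 2320 corners [[385.0, -314.0], [434.0, -330.0], [459.0, -254.0], [410.0, -238.0]]
blk cen [ 438.2 -278.1] rect [ 437.7 -280.2] [21.2  9.5] 70.2 area 115 corners [[430.0, -289.0], [439.0, -292.0], [446.0, -272.0], [437.0, -269.0]]
lifter cen [ 401.  -444.3] rect [ 399.8 -428.4] [ 54.3 145.9] 4.5 area 5716 corners [[367.0, -358.0], [378.0, -503.0], [433.0, -499.0], [421.0, -354.0]]
```

View pics/t6.png

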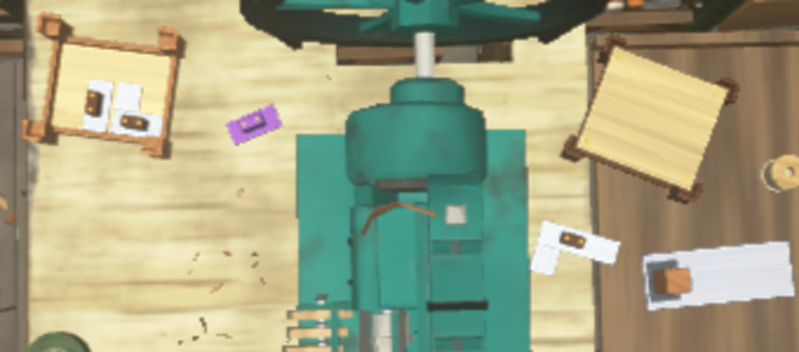

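carry_out:
  plan: "-.14 -.77 -.2 0 0 0;-.14 -.77 -.2 0 0 0;-.14 -.77 -.2 0 0 0;-.14 -.77 -.2 0 0 0;-.14 -.77 -.1 0 0 0;-.14 -.77 0 0 0 0;-.14 -.77 0 0 0 0;-.14 -.77 0 0 0 0"

```text
time_s: 18.23
eef_pos: [0.4302, -0.036, 0.4023]
eef_rot: [0.001, 0.072, 0.997, -0.0]
wrist_force: [0.5, 0.2, -0.1]
opening: 0.499
grasp_force: 0.0
```

carry_out:
  plan: "-.14 -.78 0 0 0 0;-.14 -.78 0 0 0 0;-.14 -.78 0 0 0 0;-.14 -.78 0 0 0 0;-.14 -.78 0 0 0 0;-.14 -.78 0 0 0 0;-.14 -.78 0 0 0 0;-.14 -.78 0 0 0 0"

```text
time_s: 18.9
eef_pos: [0.4387, -0.2896, 0.402]
eef_rot: [0.0, 0.072, 0.997, -0.0]
wrist_force: [0.5, -0.8, -0.6]
opening: 0.504
grasp_force: 0.0
```

carry_out:
  plan: "0 0 0 0 0 1;0 0 0 0 0 1;0 0 0 0 0 1;0 0 0 0 0 1;0 0 0 0 0 1;0 0 0 0 0 1;0 0 0 0 0 1;0 0 0 0 0 1"

```text
time_s: 19.57
eef_pos: [0.4389, -0.2879, 0.402]
eef_rot: [0.0, 0.457, 0.89, -0.0]
wrist_force: [0.5, 0.5, -0.2]
opening: 0.501
grasp_force: 0.0
```

carry_out:
  plan: "0 0 0 0 0 1;0 0 0 0 0 1;0 0 0 0 0 1;0 0 .3 0 0 1;0 0 .6 0 0 1;0 0 .8 0 0 1;0 0 .8 0 0 1;0 0 .8 0 0 1"

```text
time_s: 20.23
eef_pos: [0.439, -0.288, 0.2689]
eef_rot: [0.001, 0.767, 0.641, 0.0]
wrist_force: [1.0, -0.9, -0.2]
opening: 0.496
grasp_force: 0.0
```

```bash
python3 go.py 436 -287 80 -18
```

```text
t 20.2 pos [ 439.  -288.   268.9] yaw -10.2 tilt 0.1 q6 -0.63 open 42.2 F [ 1.  -0.9 -0.2] g 0.0
turn 1.36 before [ 0.02 -0.09  4.72] after [ 0.01 -0.09  4.72] Z tool xy [ 0.001 -0.001]
```

carry_out:
  plan: ".01 -.09 .4 0 0 .68;0 0 .8 0 0 .68;0 0 .8 0 0 0;0 0 .8 0 0 0;0 0 .8 0 0 0;0 0 .6 0 0 0;0 0 .4 0 0 0;0 0 .1 0 0 0"

```text
time_s: 20.9
eef_pos: [0.4339, -0.2854, 0.0787]
eef_rot: [-0.003, 0.808, 0.59, -0.0]
wrist_force: [0.0, 0.3, -0.1]
opening: 0.494
grasp_force: 0.0
```

```bash
python3 go.py 436 -287 20 -18;python3 -c "
from m import *
c=shot('top');w,b,p,h=masks(c);quad(c,w,.005,(360,240,408,278),'L');quad(c,w,.003,(410,250,485,295),'lifter')
d=shot('scene');a=cv2.resize(c['pixels'][230:300,350:420,::-1],None,fx=5.7,fy=5.7,interpolation=2);b=cv2.resize(d['pixels'][240:310,330:400,::-1],None,fx=5.7,fy=5.7,interpolation=2)
cv2.imwrite('pics/t7.png',np.hstack([a,b]))"
```

```text
t 20.9 pos [ 433.9 -285.4   78.7] yaw -17.7 tilt 0.29 q6 -0.5 open 42.0 F [ 0.   0.3 -0.1] g 0.0
turn 0.05 before [-0.03  0.07  1.47] after [-0.03  0.07  1.47] Z tool xy [-0.004  0.004]
L cen [ 422.4 -255.9] rect [ 425.2 -254.9] [25.9 40.2] 88.4 area 696 corners [[405.0, -267.0], [445.0, -268.0], [446.0, -242.0], [405.0, -241.0]]
lifter cen [ 399.2 -467.3] rect [ 401.6 -454.6] [54.4 93.5] 5.0 area 3294 corners [[370.0, -410.0], [379.0, -504.0], [433.0, -499.0], [425.0, -406.0]]
```

View pics/t7.png

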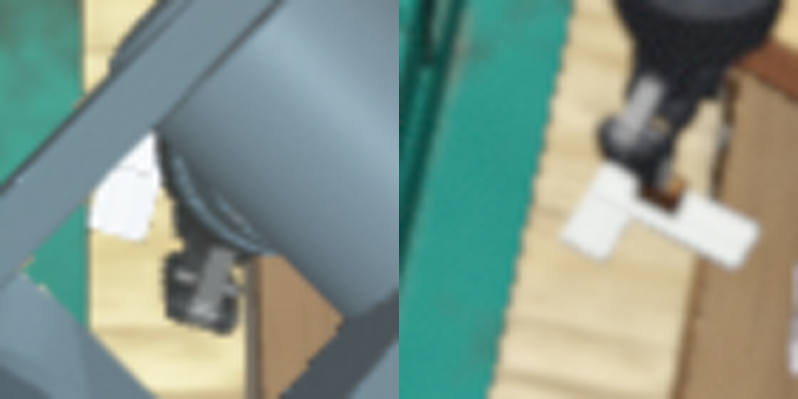

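Gripper hangs over the L's block (scene view, block at about (660,190) in the crop) with room to the splitter's base; descend.

carry_out:
  plan: "0 .05 .2 0 0 0;0 0 .4 0 0 0;0 0 .4 0 0 0;0 0 .25 0 0 0;0 0 .15 0 0 0;0 0 .05 0 0 0;0 0 0 0 0 0;0 0 0 0 0 0"

```text
time_s: 21.67
eef_pos: [0.438, -0.288, 0.0242]
eef_rot: [0.001, 0.807, 0.59, 0.0]
wrist_force: [0.9, -0.9, 0.0]
opening: 0.502
grasp_force: 0.0
```

carry_out:
  plan: "0 0 0 0 0 0;0 0 0 0 0 0;0 0 0 0 0 0;0 0 0 0 0 0;0 0 0 0 0 0;0 0 0 0 0 0;0 0 0 0 0 0;0 0 0 0 0 0"
  claw: 1

```text
time_s: 22.33
eef_pos: [0.4379, -0.2879, 0.0242]
eef_rot: [0.001, 0.807, 0.59, 0.0]
wrist_force: [-0.9, 0.7, 5.8]
opening: 0.117
grasp_force: 58.8
```

carry_out:
  plan: "0 0 -.1 0 0 0;0 0 -.2 0 0 0;0 0 -.4 0 0 0;0 0 -.6 0 0 0;0 0 -.8 0 0 0;0 0 -.8 0 0 0;0 0 -.8 0 0 0;0 0 -.8 0 0 0"

```text
time_s: 23.0
eef_pos: [0.4371, -0.2872, 0.2054]
eef_rot: [-0.0, 0.807, 0.59, 0.0]
wrist_force: [0.3, 0.1, 0.1]
opening: 0.112
grasp_force: 58.6
```

carry_out:
  plan: "0 0 -.8 0 0 0;0 0 -.8 0 0 0;0 0 -.8 0 0 0;0 0 -.8 0 0 0;0 0 -.8 0 0 0;0 0 -.8 0 0 0;0 0 -.4 0 0 0;0 0 0 0 0 0"

```text
time_s: 23.67
eef_pos: [0.4383, -0.2883, 0.417]
eef_rot: [0.004, 0.807, 0.59, 0.001]
wrist_force: [0.2, -0.4, -0.0]
opening: 0.114
grasp_force: 58.7
```

```bash
python3 go.py 500 200 410 -8.2
```

```text
t 23.7 pos [ 438.3 -288.3  417. ] yaw -17.7 tilt 0.49 q6 -0.5 open 9.7 F [ 0.2 -0.4 -0. ] g 58.7
turn -1.66 before [12.1  -2.24  0.11] after [12.3  -0.22  0.12] Z tool xy [ 0.006 -0.006]
```

carry_out:
  plan: ".3 -.05 0 0 0 0;.6 -.1 0 0 0 0;.8 -.15 0 0 0 0;.8 -.15 0 0 0 0;.8 -.15 0 0 0 0;.8 -.15 0 0 0 0;.8 -.15 0 0 0 0;.8 -.15 0 0 0 0"

```text
time_s: 24.33
eef_pos: [0.4656, -0.0549, 0.4092]
eef_rot: [-0.002, 0.807, 0.59, -0.001]
wrist_force: [0.1, -0.1, -0.1]
opening: 0.114
grasp_force: 58.6
```

carry_out:
  plan: ".8 -.15 0 0 0 0;.8 -.15 0 0 0 0;.8 -.15 0 0 0 0;.8 -.15 0 0 0 0;.8 -.15 0 0 0 0;.8 -.15 0 0 0 0;.6 -.15 0 0 0 0;.3 -.05 0 0 0 0"

```text
time_s: 25.0
eef_pos: [0.4924, 0.1764, 0.4091]
eef_rot: [-0.002, 0.807, 0.591, -0.002]
wrist_force: [-0.3, -0.5, -0.8]
opening: 0.115
grasp_force: 58.6
```

carry_out:
  plan: ".4 0 0 0 0 -.4;.4 0 .2 0 0 -.4;.3 0 .5 0 0 -.4;.2 0 .8 0 0 -.4;0 0 .8 0 0 -.06;0 0 .8 0 0 0;0 0 .6 0 0 0;0 0 .2 0 0 0"

```text
time_s: 25.67
eef_pos: [0.5037, 0.2225, 0.2492]
eef_rot: [-0.002, 0.756, 0.655, -0.005]
wrist_force: [-1.6, -0.2, -1.5]
opening: 0.115
grasp_force: 58.6
```

```bash
python3 go.py 626.5 187.5 125 -8.2
```

```text
t 25.7 pos [503.7 222.5 249.2] yaw -8.2 tilt 0.59 q6 0.34 open 9.8 F [-1.6 -0.2 -1.5] g 58.6
turn 0.0 before [-0.42  3.19  3.08] after [-0.42  3.19  3.08] Z tool xy [-0.01  -0.002]
```

carry_out:
  plan: "-.05 .3 .2 0 0 0;-.07 .5 .4 0 0 0;-.07 .6 .6 0 0 0;-.07 .6 .6 0 0 0;-.07 .5 .6 0 0 0;-.07 .4 .4 0 0 0;-.02 .24 .2 0 0 0;0 0 0 0 0 0"

```text
time_s: 26.33
eef_pos: [0.6293, 0.1873, 0.1327]
eef_rot: [-0.001, 0.756, 0.654, -0.002]
wrist_force: [-0.8, -0.9, -0.4]
opening: 0.116
grasp_force: 58.7
```

carry_out:
  plan: "0 0 0 0 0 0;0 0 .3 0 0 0;0 0 .4 0 0 0;0 0 .4 0 0 0;0 0 .3 0 0 0;0 0 .1 0 0 0;0 0 0 0 0 0;0 0 0 0 0 0"

```text
time_s: 27.0
eef_pos: [0.6296, 0.1889, 0.0761]
eef_rot: [0.0, 0.756, 0.655, 0.0]
wrist_force: [0.3, -0.7, -0.3]
opening: 0.115
grasp_force: 58.7
```

```bash
python3 go.py 626.5 187.5 28 -8.2;python3 -c "
from m import *
c=shot('top');d=shot('scene');w=masks(d)[0];quad(d,w,.05,(200,160,265,220),'scene')
a=cv2.resize(c['pixels'][155:225,150:220,::-1],None,fx=5.7,fy=5.7,interpolation=2);b=cv2.resize(d['pixels'][155:225,200:270,::-1],None,fx=5.7,fy=5.7,interpolation=2)
cv2.imwrite('pics/t8.png',np.hstack([a,b]))"
```

```text
t 27.0 pos [629.6 188.9  76.1] yaw -8.2 tilt 0.04 q6 0.25 open 9.8 F [ 0.3 -0.7 -0.3] g 58.7
turn 0.0 before [-0.05 -0.07  1.2 ] after [-0.05 -0.07  1.2 ] Z tool xy [0.001 0.   ]
scene cen [570.  143.9] rect [570.  143.6] [23.2 20. ] 83.6 area 366 corners [[559.0, 133.0], [579.0, 131.0], [581.0, 154.0], [561.0, 156.0]]
scene cen [557.5 170.1] rect [561.1 172.8] [22.3 44.3] 79.9 area 378 corners [[537.0, 166.0], [581.0, 158.0], [585.0, 180.0], [541.0, 188.0]]
scene cen [625.3 193.1] rect [623.1 189. ] [43.3 88.8] 6.1 area 1739 corners [[597.0, 231.0], [606.0, 143.0], [649.0, 147.0], [640.0, 235.0]]
```

View pics/t8.png

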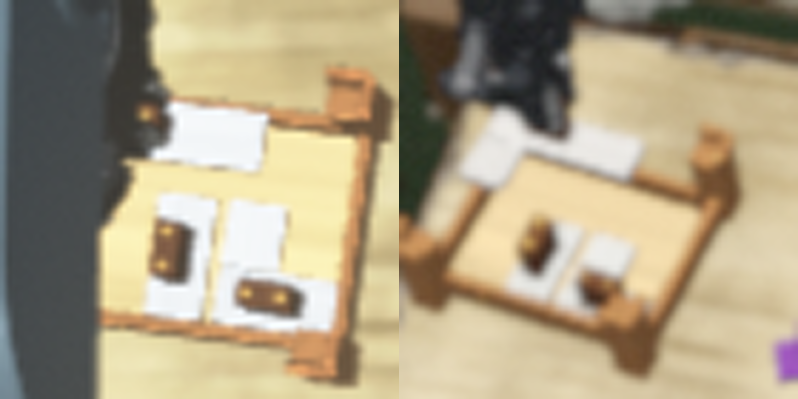

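Run:
```python
from h import *
import pickle
c,s=pickle.load(open('cams.pkl','rb'))
def tr(p,cx=596,cy=175.5,a=np.radians(-8.2)):
    d=np.array(p)[:2]*1000-[cx,cy]; return np.round([d[0]*np.cos(a)+d[1]*np.sin(a),-d[0]*np.sin(a)+d[1]*np.cos(a)],1)
T=lambda u,v:(150+u/5.7,155+v/5.7); S=lambda u,v:(200+u/5.7,155+v/5.7)
for p in ((269,114),(263,172),(165,160)): print('top',tr(ray(c,T(*p),.057)))
for p in ((245,140),(229,181),(133,142),(120,158),(86,187),(57,160)): print('scene',tr(ray(s,S(*p),.057)))
```

```text
top [ 41.7 -26. ]
top [ 18.1 -26.8]
top [18.2 13.1]
scene [ 44.1 -27.7]
scene [ 18.1 -30.8]
scene [23.3 25.6]
scene [12.  27.4]
scene [-10.2  35.7]
scene [-0.2 57. ]
```

```bash
python3 go.py 627.8 190.4 40 -8.2
```

```text
t 27.1 pos [630.3 188.9  76.8] yaw -8.2 tilt 0.12 q6 0.25 open 9.9 F [ 0.1 -0.3  0.4] g 58.7
turn 0.0 before [ 0.03 -0.07  0.92] after [ 0.03 -0.07  0.92] Z tool xy [0.002 0.   ]
```

carry_out:
  plan: ".03 -.07 0 0 0 0;0 0 .3 0 0 0;0 0 .4 0 0 0;0 0 .2 0 0 0;0 0 .1 0 0 0;0 0 .05 0 0 0;0 0 .05 0 0 0;0 0 0 0 0 0"

```text
time_s: 27.77
eef_pos: [0.6271, 0.1903, 0.0315]
eef_rot: [0.0, 0.756, 0.655, 0.0]
wrist_force: [0.3, 0.4, -0.4]
opening: 0.114
grasp_force: 58.7
```

carry_out:
  plan: "0 0 .05 0 0 0;0 0 .05 0 0 0;0 0 .03 0 0 0;0 0 .02 0 0 0;0 0 0 0 0 0;0 0 0 0 0 0;0 0 0 0 0 0;0 0 0 0 0 0"

```text
time_s: 28.43
eef_pos: [0.6274, 0.1904, 0.0272]
eef_rot: [0.0, 0.756, 0.655, 0.0]
wrist_force: [-3.4, -0.6, 8.5]
opening: 0.112
grasp_force: 59.9
```

```bash
python3 go.py 627.8 190.4 27 -8.2
```

```text
t 28.4 pos [627.4 190.4  27.2] yaw -8.2 tilt 0.06 q6 0.26 open 9.5 F [-3.4 -0.6  8.5] g 59.9
turn 0.0 before [0.   0.01 0.01] after [0.   0.01 0.01] Z tool xy [0.001 0.   ]
```

carry_out:
  plan: "0 0 0 0 0 0;0 0 0 0 0 0;0 0 0 0 0 0;0 0 0 0 0 0;0 0 -.2 0 0 0;0 0 -.4 0 0 0;0 0 -.6 0 0 0;0 0 -.8 0 0 0"
  claw: 0.6

```text
time_s: 29.1
eef_pos: [0.625, 0.19, 0.1042]
eef_rot: [-0.001, 0.756, 0.655, -0.002]
wrist_force: [0.2, -0.2, 0.6]
opening: 0.202
grasp_force: 0.0
```

carry_out:
  plan: "0 -.4 -.8 0 0 0;0 -.5 -.9 0 0 0;0 -.5 -.9 0 0 0;0 -.5 -.9 0 0 0;0 -.5 -.9 0 0 0;0 -.5 -.9 0 0 0;0 -.5 -.9 0 0 0;0 -.3 -.6 0 0 0"
  claw: -0.2

```text
time_s: 29.77
eef_pos: [0.4791, 0.2119, 0.3824]
eef_rot: [0.001, 0.756, 0.655, 0.002]
wrist_force: [0.3, 0.3, 0.8]
opening: 0.596
grasp_force: 0.0
```

```bash
python3 go.py 395.5 -371 400 -85.5 1;python3 -c "
from m import *
c=shot('top');d=shot('scene');w=masks(c)[0];quad(c,w,.003,(410,250,485,295),'lifter');quad(c,w,.008,(150,160,217,217),'plates')
hsv=masks(c)[3];br=((hsv[...,1]>110)&(hsv[...,0]<16)).astype(np.uint8);quad(c,br,.086,(412,258,440,288),'handle',20)
a=cv2.resize(c['pixels'][155:225,150:220,::-1],None,fx=5.7,fy=5.7,interpolation=2);b=cv2.resize(d['pixels'][155:225,200:270,::-1],None,fx=5.7,fy=5.7,interpolation=2)
cv2.imwrite('pics/t9.png',np.hstack([a,b]))"
```

```text
t 29.8 pos [479.1 211.9 382.4] yaw -8.2 tilt 0.29 q6 0.33 open 50.7 F [0.3 0.3 0.8] g 0.0
turn 13.5 before [-14.72  -0.    -0.47] after [-3.23 14.36 -0.38] Z tool xy [0.005 0.001]
lifter cen [ 401.1 -444.3] rect [ 399.8 -428.4] [ 54.3 145.9] 4.5 area 5711 corners [[367.0, -358.0], [378.0, -503.0], [433.0, -499.0], [421.0, -354.0]]
plates cen [575.  157.5] rect [578.4 151.4] [49.8 51.3] 80.0 area 1591 corners [[549.0, 131.0], [599.0, 122.0], [608.0, 171.0], [557.0, 180.0]]
plates cen [583.5 191.4] rect [584.6 192.8] [23.6 51.6] 80.6 area 598 corners [[557.0, 185.0], [608.0, 177.0], [612.0, 200.0], [561.0, 209.0]]
plates cen [618.2 195.8] rect [612.6 190.4] [79.9 51.3] 82.3 area 1741 corners [[582.0, 154.0], [633.0, 147.0], [643.0, 227.0], [593.0, 233.0]]
handle cen [ 395.  -366.6] rect [ 395.6 -367.1] [30.9 22.1] 88.8 area 541 corners [[384.0, -382.0], [406.0, -383.0], [407.0, -352.0], [385.0, -351.0]]
```

View pics/t9.png

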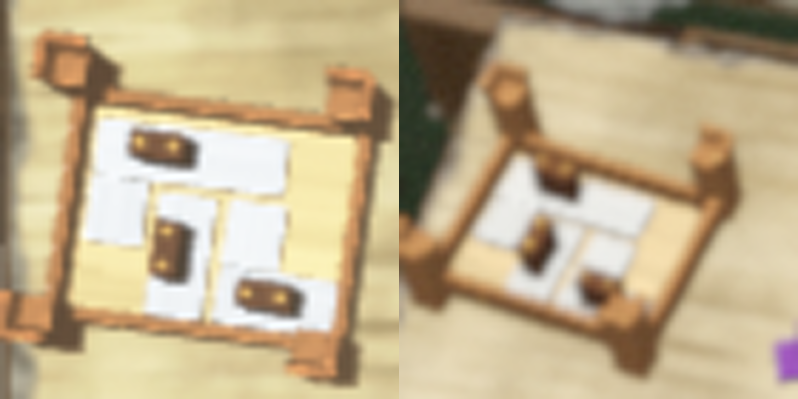

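carry_out:
  plan: "-.5 0 -.3 0 0 0;-.8 0 -.3 0 0 0;-.9 0 0 0 0 0;-.9 0 0 0 0 0;-.9 0 0 0 0 0;-.9 0 0 0 0 0;-.9 0 0 0 0 0;-.9 0 0 0 0 0"

```text
time_s: 30.53
eef_pos: [0.4414, -0.0555, 0.4009]
eef_rot: [-0.0, 0.756, 0.655, -0.0]
wrist_force: [0.5, -0.6, -0.3]
opening: 0.603
grasp_force: 0.0
```

carry_out:
  plan: "-.9 0 0 0 0 0;-.9 0 0 0 0 0;-.9 0 0 0 0 0;-.9 0 0 0 0 0;-.9 0 0 0 0 0;-.9 0 0 0 0 0;-.9 0 0 0 0 0;-.9 0 0 0 0 0"

```text
time_s: 31.2
eef_pos: [0.4003, -0.3408, 0.4007]
eef_rot: [-0.001, 0.756, 0.655, 0.0]
wrist_force: [0.6, -0.0, -0.6]
opening: 0.596
grasp_force: 0.0
```

carry_out:
  plan: "-.8 0 0 0 0 0;0 0 0 0 0 1;0 0 0 0 0 1;0 0 0 0 0 1;0 0 0 0 0 1;0 0 0 0 0 1;0 0 0 0 0 1;0 0 .4 0 0 1"

```text
time_s: 31.87
eef_pos: [0.3971, -0.3717, 0.3876]
eef_rot: [0.002, 0.935, 0.353, 0.0]
wrist_force: [0.1, -0.3, 0.7]
opening: 0.599
grasp_force: 0.0
```

carry_out:
  plan: "0 0 .7 0 0 1;0 0 .8 0 0 1;0 0 .8 0 0 1;0 0 .8 0 0 1;0 0 .8 0 0 1;0 0 .8 0 0 1;0 0 .6 0 0 .5;0 0 .2 0 0 0"

```text
time_s: 32.53
eef_pos: [0.3945, -0.368, 0.1603]
eef_rot: [-0.004, 0.999, 0.038, -0.002]
wrist_force: [-0.5, 0.2, -0.7]
opening: 0.596
grasp_force: 0.0
```

```bash
python3 go.py 395.4 -372.7 120 -85.5 1;python3 -c "
from m import *
c=shot('top');d=shot('scene');w=masks(c)[0];quad(c,w,.003,(410,250,485,295),'lifter');w=masks(d)[0];quad(d,w,.003,(390,270,470,330),'lifter scene')"
```

```text
t 32.5 pos [ 394.5 -368.   160.3] yaw -85.7 tilt 0.49 q6 0.52 open 50.7 F [-0.5  0.2 -0.7] g 0.0
turn -0.03 before [0.02 0.13 1.01] after [0.02 0.13 1.01] Z tool xy [-0.005  0.007]
lifter scene cen [ 399.1 -447.1] rect [ 398.9 -431.7] [ 54.4 145.3] 4.3 area 5776 corners [[366.0, -361.0], [377.0, -506.0], [431.0, -502.0], [421.0, -357.0]]
```

carry_out:
  plan: "0 .08 .3 0 0 0;0 0 .5 0 0 0;0 0 .5 0 0 0;0 0 .5 0 0 0;0 0 .5 0 0 0;0 0 .3 0 0 0;0 0 .2 0 0 0;0 0 0 0 0 0"

```text
time_s: 33.3
eef_pos: [0.3966, -0.3737, 0.0527]
eef_rot: [-0.0, 0.999, 0.039, -0.0]
wrist_force: [-0.4, -0.6, 0.4]
opening: 0.597
grasp_force: 0.0
```

```bash
python3 go.py 395.2 -373.5 43 -85.5 1
```

```text
t 33.3 pos [ 396.6 -373.7   52.7] yaw -85.5 tilt 0.06 q6 0.52 open 50.7 F [-0.4 -0.6  0.4] g 0.0
turn -0.0 before [-0.04 -0.01  0.24] after [-0.04 -0.01  0.24] Z tool xy [-0.001  0.001]
```

carry_out:
  plan: "-.03 0 .12 0 0 0;0 0 .12 0 0 0;0 0 0 0 0 0;0 0 0 0 0 0;0 0 0 0 0 0;0 0 0 0 0 0;0 0 0 0 0 0;0 0 0 0 0 0"

```text
time_s: 33.97
eef_pos: [0.3958, -0.3741, 0.0442]
eef_rot: [0.0, 0.999, 0.039, 0.0]
wrist_force: [-0.0, 0.2, -0.1]
opening: 0.603
grasp_force: 0.0
```

carry_out:
  plan: "0 0 0 0 0 0;0 0 0 0 0 0;0 0 0 0 0 0;0 0 0 0 0 0;0 0 0 0 0 0;0 0 0 0 0 0;0 0 0 0 0 0;0 0 0 0 0 0"
  claw: 1

```text
time_s: 34.63
eef_pos: [0.3957, -0.374, 0.044]
eef_rot: [0.0, 0.999, 0.039, 0.0]
wrist_force: [-0.7, -1.0, 1.5]
opening: 0.275
grasp_force: 58.7
```

```bash
python3 go.py 395.2 -373.5 43 -85.5 1;python3 -c "
from m import *
c=shot('top');d=shot('scene');w=masks(c)[0];quad(c,w,.003,(410,250,485,295),'lifter');w=masks(d)[0];quad(d,w,.003,(390,270,470,330),'lifter scene')"
```

```text
t 34.6 pos [ 395.7 -374.    44. ] yaw -85.5 tilt 0.01 q6 0.52 open 23.3 F [-0.7 -1.   1.5] g 58.7
turn -0.01 before [-0.01 -0.01  0.03] after [-0.01 -0.01  0.03] Z tool xy [ 0. -0.]
lifter scene cen [ 398.7 -448.2] rect [ 397.8 -431.4] [ 56.1 145.6] 5.0 area 5642 corners [[363.0, -361.0], [376.0, -506.0], [432.0, -501.0], [419.0, -356.0]]
```

```bash
python3 - <<'E'
from h import *
import pickle
c,s=pickle.load(open('cams.pkl','rb'))
P=[k['mtx']@np.c_[k['R'],k['t']] for k in (c,s)]
for a,b in (((416,317),(393,327)),((369,322),(345,323))):
    X=cv2.triangulatePoints(P[0],P[1],np.array(a,float),np.array(b,float)); print((X[:3]/X[3]).ravel())
E
python3 go.py 379 -287 150 -23.8 1
```

```text
[ 0.29589314 -0.35511511  0.01265972]
[ 0.28435833 -0.23888957  0.00918424]
t 34.7 pos [ 395.7 -374.    44. ] yaw -85.5 tilt 0.01 q6 0.52 open 23.5 F [-0.8 -0.3  3.5] g 58.7
turn -10.78 before [-0.25 -2.2  -2.65] after [ 1.82 -1.26 -2.65] Z tool xy [ 0. -0.]
```

carry_out:
  plan: "0 0 -.1 0 0 0;0 0 -.2 0 0 0;0 0 -.4 0 0 0;0 0 -.5 0 0 0;0 0 -.5 0 0 0;0 0 -.5 0 0 0;0 0 -.3 0 0 0;0 0 -.15 0 0 0"

```text
time_s: 35.4
eef_pos: [0.3963, -0.3748, 0.1523]
eef_rot: [0.001, 0.999, 0.039, 0.001]
wrist_force: [0.3, -0.3, -1.1]
opening: 0.273
grasp_force: 58.9
```

carry_out:
  plan: "0 0 0 0 0 -.4;0 0 0 0 0 -.9;0 0 0 0 0 -.9;0 0 0 0 0 -.9;0 0 0 0 0 -.9;0 0 0 0 0 -.9;0 0 0 0 0 -.9;0 0 0 0 0 -.9"

```text
time_s: 36.07
eef_pos: [0.3952, -0.3733, 0.149]
eef_rot: [-0.001, 0.93, 0.367, -0.0]
wrist_force: [0.1, -0.7, -1.7]
opening: 0.275
grasp_force: 58.9
```

carry_out:
  plan: "0 0 0 0 0 -.9;0 0 0 0 0 -.9;0 0 0 0 0 -.9;0 0 0 0 0 -.9;0 0 0 0 0 -.48;.6 -.4 0 0 0 0;.6 -.4 0 0 0 0;.6 -.4 0 0 0 0"

```text
time_s: 36.73
eef_pos: [0.3798, -0.2873, 0.1488]
eef_rot: [-0.001, 0.838, 0.546, -0.0]
wrist_force: [-0.5, 1.1, -2.1]
opening: 0.278
grasp_force: 59.2
```

```bash
python3 go.py 379 -287 85 -23.8 1; python3 -c "
from m import *
c=shot('top');d=shot('scene')
w,b,p,h=masks(c)
for k,(u,v) in enumerate([(420,205),(410,200),(445,195),(460,240),(370,200)]): print(h[v,u])
a=cv2.resize(c['pixels'][165:265,365:465,::-1],None,fx=4,fy=4,interpolation=2);b=cv2.resize(d['pixels'][205:305,350:450,::-1],None,fx=4,fy=4,interpolation=2)
cv2.imwrite('pics/t10.png',np.hstack([a,b]))"
```

```text
t 36.7 pos [ 379.8 -287.3  148.8] yaw -23.8 tilt 0.13 q6 -0.48 open 23.6 F [-0.5  1.1 -2.1] g 59.2
turn -0.01 before [-0.   -0.02  1.59] after [-0.   -0.02  1.59] Z tool xy [-0.001  0.002]
[ 23  89 239]
[ 24  87 238]
[ 24 118 245]
[ 16  86 128]
[ 24  71 235]
```

View pics/t10.png

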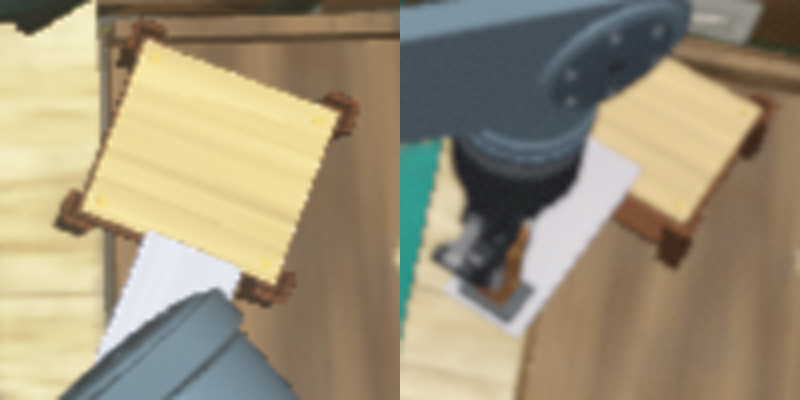

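Run:
```python
from h import *
import pickle
c,s=pickle.load(open('cams.pkl','rb'))
T=lambda u,v:(365+u/4,165+v/4)
P=np.array([ray(c,T(*p),.054)[:2]*1000 for p in ((147,38),(340,108),(278,283),(85,213))]); print(P.round(1),P.mean(0))
for i,j in ((3,0),(2,1)): print(np.degrees(np.arctan2(*(P[j]-P[i])[::-1])))
for i,j in ((3,2),(0,1)): print(np.degrees(np.arctan2(*(P[i]-P[j])[::-1]))-90)
B=np.array([ray(c,T(*p),.108)[:2]*1000 for p in ((145,232),(243,265))]);print(B,np.degrees(np.arctan2(*(B[0]-B[1])[::-1]))-90)
o=ctrl.get_obs()['eef_pos'][:2]*1000; a=np.radians(-23.8); print('tip mid exp',o+130*np.array([np.cos(a),np.sin(a)]),B.mean(0))
```

```text
[[ 624.3 -325.2]
 [ 581.4 -434.2]
 [ 482.  -395.4]
 [ 524.5 -286.8]] [ 553.05284969 -360.37977838]
-21.03601242633955
-21.30035947815419
-21.364788809127248
-21.491327254649278
[[ 508.05930083 -312.70703994]
 [ 488.79780955 -365.54175803]] -20.029896233133726
tip mid exp [ 498.1122483  -336.46166492] [ 498.42855519 -339.12439898]
```

Run:
```python
from h import *
from scipy.ndimage import map_coordinates
def edge(c,p,q,z,n=40,w=5,lo=.12,hi=.88):
    g=cv2.cvtColor(c['pixels'],cv2.COLOR_RGB2GRAY).astype(float); p=np.array(p,float);q=np.array(q,float)
    d=(q-p)/np.linalg.norm(q-p); nrm=np.array([-d[1],d[0]]); t=np.linspace(-w,w,81); pts=[]
    for f in np.linspace(lo,hi,n):
        b=p+f*(q-p); L=b[:,None]+nrm[:,None]*t; v=map_coordinates(g,[L[1],L[0]],order=1); k=np.argmax(abs(np.gradient(cv2.GaussianBlur(v[None],(0,0),4)[0]))); pts.append(ray(c,L[:,k],z)[:2]*1000)
    P=np.array(pts,np.float32)
    for _ in range(2):
        vx,vy,x0,y0=cv2.fitLine(P,cv2.DIST_HUBER,0,.01,.01).ravel(); r=(P-[x0,y0])@[-vy,vx]; P2=P[abs(r)<2.5]; P=P2 if len(P2)>8 else P
    print('angle',np.degrees(np.arctan2(vy,vx)).round(2),'pt',round(float(x0),1),round(float(y0),1),'rms',r.std().round(2),len(P))
if __name__=='__main__':
    c=ctrl.camera('top'); T=lambda u,v:(365+u/4,165+v/4)
    K=[T(*p) for p in ((147,38),(340,108),(278,283),(85,213))]
    for i,j in ((0,1),(1,2),(3,0)): edge(c,K[i],K[j],.054)
    edge(c,T(145,232),T(243,265),.108); edge(c,T(145,232),T(105,340),.108)
    s=ctrl.camera('scene'); S=lambda u,v:(350+u/4,205+v/4)
    edge(s,S(360,115),S(283,223),.054); edge(s,S(222,190),S(283,223),.054);edge(s,S(240,168),S(115,335),.108)
```

```text
angle 67.58 pt 601.5 -379.2 rms 0.41 40
angle -22.44 pt 529.7 -411.7 rms 0.37 40
angle -21.89 pt 577.9 -304.7 rms 0.24 32
angle 65.98 pt 494.8 -341.3 rms 0.37 40
angle -23.53 pt 483.8 -298.3 rms 0.32 34
angle -23.04 pt 528.1 -417.1 rms 0.24 40
angle 67.38 pt 488.7 -376.5 rms 0.27 40
angle -24.29 pt 422.9 -339.3 rms 0.31 32
```

```bash
python3 go.py 379.3 -289.3 85 -22.5 1
```

```text
t 36.9 pos [ 380.6 -288.   149.6] yaw -23.7 tilt 0.02 q6 -0.48 open 23.4 F [ 0.  -0.1 -1.3] g 59.4
turn -0.21 before [-0.04 -0.02  1.61] after [-0.04 -0.02  1.61] Z tool xy [-0.  0.]
```

carry_out:
  plan: "-.04 -.02 .2 0 0 -.21;0 0 .3 0 0 0;0 0 .4 0 0 0;0 0 .3 0 0 0;0 0 .2 0 0 0;0 0 .13 0 0 0;0 0 .08 0 0 0;0 0 0 0 0 0"

```text
time_s: 37.6
eef_pos: [0.3792, -0.29, 0.0849]
eef_rot: [-0.0, 0.832, 0.555, -0.0]
wrist_force: [-0.3, -0.3, -1.7]
opening: 0.277
grasp_force: 59.4
```

```bash
python3 go.py 484.6 -332.9 85 -22.5 1; python3 -c "
from m import *
d=shot('scene')
b=cv2.resize(d['pixels'][205:305,350:450,::-1],None,fx=5,fy=5,interpolation=2)
cv2.imwrite('pics/t11.png',b)"
```

```text
t 37.6 pos [ 379.2 -290.    84.9] yaw -22.6 tilt 0.05 q6 -0.51 open 23.5 F [-0.3 -0.3 -1.7] g 59.4
turn -0.02 before [ 0.02  2.85 -0.  ] after [ 0.02  2.85 -0.  ] Z tool xy [-0.001  0.001]
```

View pics/t11.png

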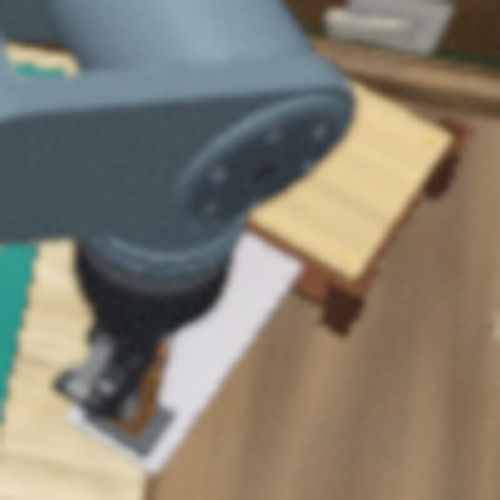

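carry_out:
  plan: "0 .1 0 0 0 0;0 .2 0 0 0 0;0 .2 0 0 0 0;0 .2 0 0 0 0;0 .2 0 0 0 0;0 .2 0 0 0 0;0 .2 0 0 0 0;0 .1 0 0 0 0"

```text
time_s: 38.32
eef_pos: [0.4323, -0.3119, 0.0856]
eef_rot: [0.0, 0.832, 0.555, 0.0]
wrist_force: [0.1, 0.2, -1.1]
opening: 0.268
grasp_force: 59.3
```

carry_out:
  plan: "0 .1 0 0 0 0;0 .2 0 0 0 0;0 .25 0 0 0 0;0 .25 0 0 0 0;0 .25 0 0 0 0;0 .2 0 0 0 0;.02 .1 0 0 0 0;0 .1 0 0 0 0"

```text
time_s: 38.98
eef_pos: [0.4853, -0.3328, 0.0853]
eef_rot: [-0.0, 0.832, 0.555, -0.0]
wrist_force: [0.1, 0.1, -1.8]
opening: 0.275
grasp_force: 59.3
```

```bash
python3 go.py 484.6 -332.9 85 -22.5 1
python3 - <<'E'
from edge import *
E
python3 -c "
from m import *
c=shot('top');d=shot('scene')
a=cv2.resize(c['pixels'][165:265,365:465,::-1],None,fx=4,fy=4,interpolation=2);b=cv2.resize(d['pixels'][205:305,350:450,::-1],None,fx=4,fy=4,interpolation=2)
cv2.imwrite('pics/t12.png',np.hstack([a,b]))"
```

```text
t 39.0 pos [ 485.3 -332.8   85.3] yaw -22.6 tilt 0.03 q6 -0.41 open 23.4 F [ 0.1  0.1 -1.8] g 59.3
turn -0.01 before [-0.01 -0.01  0.01] after [-0.01 -0.01  0.01] Z tool xy [-0.  0.]Traceback (most recent call last):
  File "<stdin>", line 1, in <module>
ModuleNotFoundError: No module named 'edge'
```

View pics/t12.png

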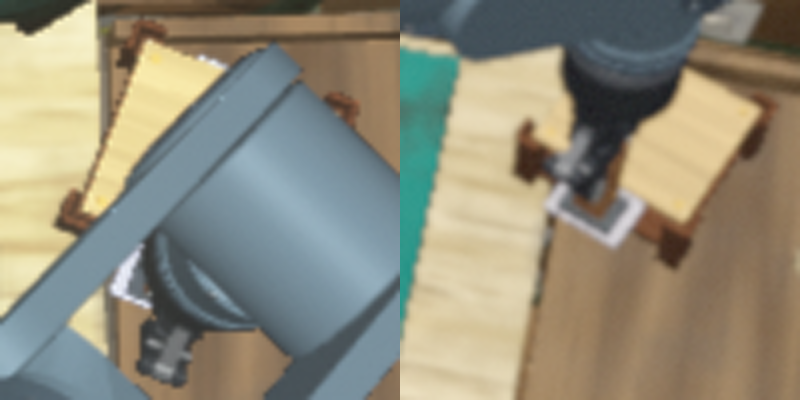

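carry_out:
  plan: "0 0 -.03 0 0 0;0 0 -.05 0 0 0;0 0 -.05 0 0 0;0 0 -.05 0 0 0;0 0 -.05 0 0 0;0 0 -.05 0 0 0;0 0 -.05 0 0 0;0 0 -.05 0 0 0"

```text
time_s: 39.75
eef_pos: [0.4849, -0.3328, 0.1009]
eef_rot: [-0.0, 0.832, 0.555, 0.0]
wrist_force: [-0.3, -0.1, -2.0]
opening: 0.274
grasp_force: 59.4
```

carry_out:
  plan: "0 0 -.08 0 0 0;0 0 -.1 0 0 0;0 0 -.15 0 0 0;0 0 -.2 0 0 0;0 0 -.25 0 0 0;0 0 -.25 0 0 0;0 0 -.2 0 0 0;0 0 -.1 0 0 0"

```text
time_s: 40.42
eef_pos: [0.4857, -0.3335, 0.1561]
eef_rot: [0.001, 0.832, 0.555, 0.0]
wrist_force: [-0.2, -0.4, -2.8]
opening: 0.272
grasp_force: 59.4
```

```bash
cat > edge.py <<'E'
from h import *
from scipy.ndimage import map_coordinates
def edge(c,p,q,z,n=40,w=5,lo=.12,hi=.88):
    "fit the strongest grey edge near pixel line p-q; returns angle, point (mm), spread, count"
    g=cv2.cvtColor(c['pixels'],cv2.COLOR_RGB2GRAY).astype(float); p=np.array(p,float);q=np.array(q,float)
    d=(q-p)/np.linalg.norm(q-p); nrm=np.array([-d[1],d[0]]); t=np.linspace(-w,w,81); pts=[]
    for f in np.linspace(lo,hi,n):
        b=p+f*(q-p); L=b[:,None]+nrm[:,None]*t; v=map_coordinates(g,[L[1],L[0]],order=1); k=np.argmax(abs(np.gradient(cv2.GaussianBlur(v[None],(0,0),4)[0]))); pts.append(ray(c,L[:,k],z)[:2]*1000)
    P=np.array(pts,np.float32)
    for _ in range(2):
        vx,vy,x0,y0=cv2.fitLine(P,cv2.DIST_HUBER,0,.01,.01).ravel(); r=(P-[x0,y0])@[-vy,vx]; P2=P[abs(r)<2.5]; P=P2 if len(P2)>8 else P
    return round(float(np.degrees(np.arctan2(vy,vx))),2),np.round([x0,y0],1),round(float(r.std()),2),len(P)
def box(c,X,yaw,hx,hy,z,w=5,lo=.12,hi=.88):
    "edges of a box top near centre X (mm), given as offsets along its axes"
    a=np.radians(yaw); n=np.array([np.cos(a),np.sin(a)]); m=np.array([-n[1],n[0]]); X=np.array(X,float)
    C=lambda i,j: proj(c,np.r_[(X+i*hx*n+j*hy*m)/1000,z])
    for nm,p,q,ax,h in (('+x',(1,-1),(1,1),n,hx),('-x',(-1,-1),(-1,1),n,-hx),('+y',(-1,1),(1,1),m,hy),('-y',(-1,-1),(1,-1),m,-hy)):
        A,P,s,k=edge(c,C(*p),C(*q),z,w=w,lo=lo,hi=hi); A=(A-yaw+45)%90-45
        print(nm,'dyaw',round(A,2),'centre offset',round(float((P-X)@ax-h),1),'rms',s,k)
E
python3 go.py 484.6 -332.9 85 -22.5 1
python3 - <<'E'
from edge import *
o=ctrl.get_obs()['eef_pos']*1000; a=np.radians(-22.5); z=o[2]/1000-.044+.007
X=o[:2]+74*np.array([np.cos(a),np.sin(a)]); print(X,z)
for n in ('top','scene'): print(n); box(ctrl.camera(n),X,-22.5,53,59,z)
E
```

```text
t 40.4 pos [ 485.7 -333.5  156.1] yaw -22.6 tilt 0.17 q6 -0.41 open 23.1 F [-0.2 -0.4 -2.8] g 59.4
turn -0.01 before [ 0.01 -0.04  1.78] after [ 0.01 -0.04  1.78] Z tool xy [ 0.002 -0.002]
[ 554.05053918 -361.85141546] 0.11914928028124804
top
+x dyaw 7.09 centre offset 3.6 rms 0.76 28
-x dyaw -8.75 centre offset -6.3 rms 1.48 21
+y dyaw 0.34 centre offset 2.7 rms 0.2 40
-y dyaw 0.5 centre offset -0.4 rms 5.21 40
scene
+x dyaw -2.15 centre offset 3.3 rms 0.97 23
-x dyaw 10.49 centre offset -3.0 rms 1.16 13
+y dyaw 16.97 centre offset -2.4 rms 9.51 40
-y dyaw -0.02 centre offset -2.3 rms 0.48 40
```

carry_out:
  plan: "0 0 -.1 0 0 0;0 0 -.2 0 0 0;0 0 -.35 0 0 0;0 0 -.5 0 0 0;0 0 -.6 0 0 0;0 0 -.6 0 0 0;0 0 -.6 0 0 0;0 0 -.6 0 0 0"

```text
time_s: 41.18
eef_pos: [0.4847, -0.3326, 0.2972]
eef_rot: [-0.0, 0.832, 0.555, -0.0]
wrist_force: [1.0, -0.3, -2.5]
opening: 0.271
grasp_force: 59.3
```

carry_out:
  plan: "0 0 -.6 0 0 0;0 0 -.6 0 0 0;0 0 -.6 0 0 0;0 0 -.5 0 0 0;0 0 -.35 0 0 0;0 0 -.2 0 0 0;0 0 -.1 0 0 0;0 0 -.1 0 0 0"

```text
time_s: 41.85
eef_pos: [0.4848, -0.3326, 0.4175]
eef_rot: [-0.001, 0.832, 0.555, -0.0]
wrist_force: [0.3, -0.5, -2.6]
opening: 0.269
grasp_force: 59.3
```

```bash
python3 go.py 455 190 420 -22.5 1
python3 - <<'E'
from edge import *
o=ctrl.get_obs()['eef_pos']*1000; a=np.radians(-22.5); z=o[2]/1000-.044+.007
X=o[:2]+74*np.array([np.cos(a),np.sin(a)]); print(X,z)
for n in ('top','scene'): print(n); box(ctrl.camera(n),X,-22.5,53,59,z)
E
```

```text
t 41.9 pos [ 484.8 -332.6  417.5] yaw -22.6 tilt 0.06 q6 -0.41 open 22.9 F [ 0.3 -0.5 -2.6] g 59.3
turn -0.01 before [11.78 -5.7  -0.05] after [11.79 -5.69 -0.05] Z tool xy [-0.001  0.001]
[ 553.14877395 -360.95569327] 0.38052949432443256
top
+x dyaw 4.76 centre offset 0.6 rms 1.15 22
-x dyaw 5.53 centre offset 0.8 rms 0.95 11
+y dyaw 0.21 centre offset 2.0 rms 0.19 40
-y dyaw -8.47 centre offset 0.2 rms 0.91 17
scene
+x dyaw -0.05 centre offset 2.8 rms 0.31 29
-x dyaw 0.71 centre offset -0.6 rms 0.98 16
+y dyaw -1.41 centre offset 0.2 rms 0.75 20
-y dyaw -0.52 centre offset -1.6 rms 0.47 39
```

carry_out:
  plan: ".09 -.04 0 0 0 0;.18 -.09 0 0 0 0;.27 -.13 0 0 0 0;.36 -.17 0 0 0 0;.36 -.17 0 0 0 0;.36 -.17 0 0 0 0;.36 -.17 0 0 0 0;.36 -.17 0 0 0 0"

```text
time_s: 42.62
eef_pos: [0.4797, -0.2272, 0.4182]
eef_rot: [0.0, 0.832, 0.555, 0.0]
wrist_force: [0.2, -0.6, -1.8]
opening: 0.274
grasp_force: 59.3
```

carry_out:
  plan: ".36 -.175 0 0 0 0;.36 -.175 0 0 0 0;.36 -.175 0 0 0 0;.36 -.175 0 0 0 0;.36 -.175 0 0 0 0;.36 -.175 0 0 0 0;.36 -.175 0 0 0 0;.36 -.175 0 0 0 0"

```text
time_s: 43.28
eef_pos: [0.4721, -0.0998, 0.418]
eef_rot: [0.0, 0.832, 0.555, 0.0]
wrist_force: [-0.4, 0.0, -3.1]
opening: 0.272
grasp_force: 59.3
```

carry_out:
  plan: ".36 -.175 0 0 0 0;.36 -.175 0 0 0 0;.36 -.175 0 0 0 0;.36 -.175 0 0 0 0;.36 -.175 0 0 0 0;.36 -.175 0 0 0 0;.36 -.175 0 0 0 0;.36 -.175 0 0 0 0"

```text
time_s: 43.95
eef_pos: [0.4644, 0.0279, 0.418]
eef_rot: [0.0, 0.832, 0.555, 0.0]
wrist_force: [-0.1, 0.1, -1.7]
opening: 0.273
grasp_force: 59.3
```

carry_out:
  plan: ".36 -.175 0 0 0 0;.36 -.175 0 0 0 0;.36 -.175 0 0 0 0;.36 -.175 0 0 0 0;.36 -.175 0 0 0 0;.36 -.175 0 0 0 0;.36 -.175 0 0 0 0;.36 -.175 0 0 0 0"

```text
time_s: 44.62
eef_pos: [0.4567, 0.1557, 0.418]
eef_rot: [0.0, 0.832, 0.555, 0.0]
wrist_force: [-0.2, 0.2, -2.2]
opening: 0.272
grasp_force: 59.3
```

carry_out:
  plan: ".29 -.15 0 0 0 0;.2 -.1 0 0 0 0;.13 -.07 0 0 0 0;.08 -.04 0 0 0 -.1;0 0 0 0 0 -.2;0 0 0 0 0 -.3;0 0 0 0 0 -.3;0 0 0 0 0 -.3"

```text
time_s: 45.28
eef_pos: [0.455, 0.185, 0.4179]
eef_rot: [0.0, 0.797, 0.605, -0.0]
wrist_force: [-0.1, 0.1, -3.0]
opening: 0.275
grasp_force: 59.3
```

carry_out:
  plan: "0 0 0 0 0 -.3;0 0 0 0 0 -.3;0 0 0 0 0 -.3;0 0 0 0 0 -.2;0 0 0 0 0 -.15;0 0 0 0 0 -.07;0 0 0 0 0 0;0 0 0 0 0 0"

```text
time_s: 45.95
eef_pos: [0.4549, 0.1855, 0.4179]
eef_rot: [0.0, 0.756, 0.655, -0.0]
wrist_force: [-1.3, -0.2, -2.5]
opening: 0.275
grasp_force: 59.3
```

```bash
python3 go.py 522.8 186.1 130 -8.2 1
python3 - <<'E'
from edge import *
o=ctrl.get_obs()['eef_pos']*1000; a=np.radians(-8.2); z=o[2]/1000-.044+.007
X=o[:2]+75*np.array([np.cos(a),np.sin(a)]); print(X,z)
for n in ('top','scene'):
    c=ctrl.camera(n); print(n); box(c,X,-8.2,53,59,z); print('tray walls outer top'); box(c,[596,175.5],-8.2,49,63,.019,w=3,lo=.25,hi=.75)
E
```

```text
t 46.0 pos [454.9 185.5 417.9] yaw -8.2 tilt 0.0 q6 0.29 open 23.4 F [-1.3 -0.2 -2.5] g 59.3
turn 0.01 before [0.26 1.68 7.2 ] after [0.26 1.68 7.2 ] Z tool xy [-0. -0.]
[529.12817183 174.80628879] 0.38092299941679364
top
+x dyaw 3.27 centre offset 2.2 rms 1.03 37
-x dyaw -5.07 centre offset -0.3 rms 4.87 40
+y dyaw -0.31 centre offset 1.9 rms 0.67 28
-y dyaw 0.52 centre offset 0.5 rms 0.65 29
tray walls outer top
+x dyaw -0.21 centre offset -5.8 rms 0.27 40
-x dyaw -0.28 centre offset 0.4 rms 0.51 40
+y dyaw -4.76 centre offset 1.7 rms 0.99 11
-y dyaw -0.53 centre offset -0.1 rms 0.4 40
scene
+x dyaw 0.63 centre offset 1.0 rms 0.45 39
-x dyaw 0.68 centre offset -0.8 rms 0.87 16
+y dyaw -5.07 centre offset -9.4 rms 0.93 22
-y dyaw 0.12 centre offset -1.3 rms 0.26 40
tray walls outer top
+x dyaw -8.09 centre offset -4.4 rms 1.13 27
-x dyaw 0.09 centre offset -5.2 rms 0.41 30
+y dyaw -0.33 centre offset -4.2 rms 0.38 40
-y dyaw 0.23 centre offset -5.9 rms 0.35 39
```

Run:
```python
from edge import *
import pickle
C=pickle.load(open('cams.pkl','rb'))
for n,c in zip(('top','scene'),C):
    for t,hx,hy in (('outer',49,63),('inner',43,57)):
        print(n,t); box(c,[598,176],-8.2,hx,hy,.019,w=1.7,lo=.22,hi=.78)
```

```text
top outer
+x dyaw 0.35 centre offset 1.3 rms 0.62 40
-x dyaw 0.01 centre offset -1.4 rms 0.52 40
+y dyaw -0.21 centre offset -2.6 rms 0.37 31
-y dyaw -0.36 centre offset -0.9 rms 0.45 40
top inner
+x dyaw -0.37 centre offset -2.0 rms 0.5 40
-x dyaw -0.16 centre offset 0.3 rms 0.52 40
+y dyaw -0.92 centre offset -1.5 rms 0.48 40
-y dyaw 0.37 centre offset 2.9 rms 0.41 27
scene outer
+x dyaw -0.43 centre offset -4.1 rms 0.29 40
-x dyaw -0.34 centre offset 2.3 rms 0.46 39
+y dyaw -0.23 centre offset -4.0 rms 0.36 40
-y dyaw 0.03 centre offset 0.6 rms 0.39 40
scene inner
+x dyaw 0.05 centre offset -4.6 rms 0.21 36
-x dyaw -0.17 centre offset -3.8 rms 0.28 40
+y dyaw -0.32 centre offset 0.6 rms 0.35 25
-y dyaw 0.08 centre offset -3.9 rms 0.32 40
```

carry_out:
  plan: ".02 .1 0 0 0 0;.04 .2 0 0 0 0;.05 .3 0 0 0 0;.05 .35 0 0 0 0;.05 .3 0 0 0 0;.04 .25 0 0 0 0;.02 .13 0 0 0 0;0 .05 0 0 0 0"

```text
time_s: 46.72
eef_pos: [0.5238, 0.1867, 0.4173]
eef_rot: [-0.0, 0.756, 0.655, -0.0]
wrist_force: [-1.1, -0.1, -3.4]
opening: 0.279
grasp_force: 59.3
```

carry_out:
  plan: "0 0 .1 0 0 0;0 0 .2 0 0 0;0 0 .3 0 0 0;0 0 .4 0 0 0;0 0 .5 0 0 0;0 0 .5 0 0 0;0 0 .5 0 0 0;0 0 .5 0 0 0"

```text
time_s: 47.38
eef_pos: [0.5218, 0.1869, 0.2958]
eef_rot: [-0.0, 0.755, 0.655, -0.0]
wrist_force: [0.4, 0.1, -1.5]
opening: 0.274
grasp_force: 59.4
```

carry_out:
  plan: "0 0 .5 0 0 0;0 0 .5 0 0 0;0 0 .5 0 0 0;0 0 .5 0 0 0;0 0 .5 0 0 0;0 0 .5 0 0 0;0 0 .4 0 0 0;0 0 .3 0 0 0"

```text
time_s: 48.05
eef_pos: [0.5209, 0.1867, 0.1472]
eef_rot: [-0.001, 0.755, 0.655, -0.001]
wrist_force: [-0.1, 0.0, -1.5]
opening: 0.274
grasp_force: 59.3
```

carry_out:
  plan: "0 0 .2 0 0 0;0 0 .1 0 0 0;0 0 .1 0 0 0;0 0 .05 0 0 0;0 0 .05 0 0 0;0 0 0 0 0 0;0 0 0 0 0 0;0 0 0 0 0 0"

```text
time_s: 48.72
eef_pos: [0.5233, 0.1869, 0.1304]
eef_rot: [0.0, 0.755, 0.655, 0.0]
wrist_force: [0.6, 0.9, -2.7]
opening: 0.27
grasp_force: 59.3
```

```bash
python3 go.py 523 185.9 120 -8.3 1
python3 - <<'E'
from edge import *
import pickle
o=ctrl.get_obs()['eef_pos']*1000; a=np.radians(-8.3); z=o[2]/1000-.044+.007
X=o[:2]+76*np.array([np.cos(a),np.sin(a)]); print(X,z)
cs=[ctrl.camera(n) for n in ('top','scene')]; pickle.dump(cs,open('cams2.pkl','wb'))
for c in cs: print('-'); box(c,X,-8.3,53,59,z,w=4)
E
```

```text
t 48.7 pos [523.3 186.9 130.4] yaw -8.1 tilt 0.06 q6 0.27 open 22.9 F [ 0.6  0.9 -2.7] g 59.3
turn 0.03 before [-0.03 -0.    0.26] after [-0.03 -0.    0.26] Z tool xy [0.001 0.   ]
[598.50536399 175.90366037] 0.09343988888824319
-
+x dyaw 1.75 centre offset -0.7 rms 1.31 29
-x dyaw -5.47 centre offset -0.0 rms 1.27 12
+y dyaw -0.67 centre offset 4.3 rms 1.04 10
-y dyaw 1.38 centre offset 0.9 rms 0.78 37
-
+x dyaw -9.92 centre offset 6.6 rms 1.15 21
-x dyaw -10.5 centre offset -4.0 rms 1.07 10
+y dyaw -15.83 centre offset 1.5 rms 1.25 14
-y dyaw 6.66 centre offset -1.7 rms 1.48 20
```

carry_out:
  plan: "-.03 0 .1 0 0 .02;0 0 .15 0 0 0;0 0 .15 0 0 0;0 0 .15 0 0 0;0 0 .1 0 0 0;0 0 .1 0 0 0;0 0 .1 0 0 0;0 0 0 0 0 0"

```text
time_s: 49.48
eef_pos: [0.5221, 0.1855, 0.0948]
eef_rot: [-0.0, 0.756, 0.654, -0.001]
wrist_force: [-0.5, -0.4, -3.1]
opening: 0.277
grasp_force: 59.3
```

```bash
python3 go.py 523 185.9 86 -8.3 1
python3 - <<'E'
from edge import *
o=ctrl.get_obs()['eef_pos']*1000; a=np.radians(-8.3); z=o[2]/1000-.044+.007
X=o[:2]+76*np.array([np.cos(a),np.sin(a)]); print(X,z)
for n in ('top','scene'):
    c=ctrl.camera(n); hsv=cv2.cvtColor(c['pixels'],cv2.COLOR_RGB2HSV)
    # post tops against what is expected for a tray at X: orange pixels (posts) vs pale
    m=((hsv[...,0]<18)&(hsv[...,1]>110)&(hsv[...,2]>90)).astype(np.uint8)
    roi=np.zeros_like(m); p=proj(c,np.r_[X/1000,.05]).astype(int); roi[p[1]-36:p[1]+36,p[0]-40:p[0]+40]=1
    k,_,st,ce=cv2.connectedComponentsWithStats(m*roi)
    for i in range(1,k):
        if st[i,4]>12: print(n,st[i].tolist(),ce[i].round(1), 'z.054->',(ray(c,ce[i],.054)[:2]*1000).round(1))
E
```

```text
t 49.5 pos [522.1 185.5  94.8] yaw -8.3 tilt 0.1 q6 0.27 open 23.5 F [-0.5 -0.4 -3.1] g 59.3
turn 0.01 before [0.01 0.02 0.22] after [0.01 0.02 0.22] Z tool xy [-0.002 -0.   ]
[597.33037699 174.55385764] 0.05782232695054255
top [156, 161, 11, 9, 68] [160.1 164.3] z.054-> [660.9 229.8]
top [200, 167, 18, 55, 229] [210.7 192.4] z.054-> [593.1 113.9]
top [174, 220, 5, 7, 18] [176.  222.7] z.054-> [525.2 194.1]
scene [229, 177, 31, 44, 264] [246.9 201.2] z.054-> [567.3 110.2]
scene [212, 189, 10, 22, 110] [216.5 199.8] z.054-> [553.9 196.5]
scene [202, 204, 6, 5, 20] [204.4 206. ] z.054-> [526.7 223.8]
scene [188, 213, 6, 5, 22] [190.2 214.7] z.054-> [490.4 253.4]
```

carry_out:
  plan: ".01 .02 .03 0 0 0;0 0 .03 0 0 0;0 0 .03 0 0 0;0 0 .03 0 0 0;0 0 .03 0 0 0;0 0 .03 0 0 0;0 0 .03 0 0 0;0 0 0 0 0 0"

```text
time_s: 50.25
eef_pos: [0.5236, 0.1859, 0.0873]
eef_rot: [-0.0, 0.756, 0.654, -0.0]
wrist_force: [-0.3, 0.2, -0.9]
opening: 0.273
grasp_force: 59.3
```

```bash
python3 go.py 523 185.9 86 -8.3 1
python3 - <<'E'
from edge import *
import pickle
cs=[ctrl.camera(n) for n in ('top','scene')]
for c in cs: print('-'); box(c,[598.3,176],-8.3,53,59,.054,w=3)
E
```

```text
t 50.2 pos [523.6 185.9  87.3] yaw -8.3 tilt 0.01 q6 0.27 open 23.2 F [-0.3  0.2 -0.9] g 59.3
turn 0.01 before [-0.   -0.01  0.03] after [-0.   -0.01  0.03] Z tool xy [-0. -0.]
-
+x dyaw -0.49 centre offset 0.5 rms 1.31 35
-x dyaw 0.74 centre offset -0.6 rms 1.22 17
+y dyaw -3.24 centre offset 3.7 rms 1.1 19
-y dyaw 0.08 centre offset -3.4 rms 0.74 36
-
+x dyaw -1.97 centre offset 0.3 rms 0.98 25
-x dyaw 0.99 centre offset -0.7 rms 1.2 11
+y dyaw -2.92 centre offset 4.6 rms 1.16 10
-y dyaw 0.92 centre offset -3.8 rms 0.6 37
```

carry_out:
  plan: "0 0 .03 0 0 0;0 0 .03 0 0 0;0 0 0 0 0 0;0 -.1 0 0 0 0;0 -.15 0 0 0 0;0 -.2 0 0 0 0;0 -.2 0 0 0 0;0 -.1 0 0 0 0"

```text
time_s: 51.02
eef_pos: [0.4921, 0.1905, 0.0849]
eef_rot: [-0.0, 0.756, 0.655, -0.001]
wrist_force: [-0.4, -0.0, -1.5]
opening: 0.269
grasp_force: 59.3
```

```bash
python3 go.py 523 185.9 86 -8.3 1
python3 - <<'E'
from edge import *
cs=[ctrl.camera(n) for n in ('top','scene')]
for c in cs: print('-'); box(c,[598.3,176],-8.3,53,59,.054,w=3)
E
```

```text
t 51.0 pos [492.1 190.5  84.9] yaw -8.2 tilt 0.07 q6 0.29 open 22.8 F [-0.4 -0.  -1.5] g 59.3
turn 0.01 before [-0.    0.78 -0.03] after [-0.    0.78 -0.03] Z tool xy [-0.001 -0.   ]
-
+x dyaw -0.11 centre offset -1.6 rms 1.09 36
-x dyaw -2.77 centre offset -0.7 rms 1.43 23
+y dyaw 0.89 centre offset 1.8 rms 1.31 21
-y dyaw 0.46 centre offset -3.4 rms 0.74 36
-
+x dyaw -3.29 centre offset 0.6 rms 0.86 26
-x dyaw 0.02 centre offset -2.7 rms 1.33 25
+y dyaw 0.2 centre offset 1.8 rms 1.22 10
-y dyaw 0.99 centre offset -3.7 rms 0.53 36
```

carry_out:
  plan: "0 -.1 0 0 0 0;0 -.2 0 0 0 0;0 -.3 0 0 0 0;0 -.3 0 0 0 0;0 -.3 0 0 0 0;0 -.3 0 0 0 0;0 -.3 0 0 0 0;0 -.3 0 0 0 0"

```text
time_s: 51.78
eef_pos: [0.4098, 0.2024, 0.0851]
eef_rot: [-0.0, 0.756, 0.654, -0.0]
wrist_force: [1.0, 0.8, -1.1]
opening: 0.273
grasp_force: 59.3
```

carry_out:
  plan: "0 -.3 0 0 0 0;0 -.3 0 0 0 0;0 -.3 0 0 0 0;0 -.3 0 0 0 0;0 -.2 0 0 0 0;0 -.1 0 0 0 0;0 0 0 0 0 0;0 0 0 0 0 0"

```text
time_s: 52.45
eef_pos: [0.3518, 0.211, 0.0854]
eef_rot: [0.0, 0.756, 0.655, 0.0]
wrist_force: [1.2, -0.2, -2.2]
opening: 0.276
grasp_force: 59.3
```

```bash
python3 go.py 400 120 60 -8.3 1
python3 - <<'E'
from edge import *
cs=[ctrl.camera(n) for n in ('top','scene')]
for c in cs: print('-'); box(c,[598.3,176],-8.3,53,59,.054,w=3)
E
```

```text
t 52.5 pos [351.8 211.   85.4] yaw -8.2 tilt 0.06 q6 0.39 open 23.5 F [ 1.2 -0.2 -2.2] g 59.3
turn 0.01 before [-2.08  1.52  0.64] after [-2.08  1.52  0.64] Z tool xy [0.001 0.   ]
-
+x dyaw -0.39 centre offset -1.5 rms 1.16 36
-x dyaw 0.88 centre offset -0.5 rms 1.2 30
+y dyaw -2.02 centre offset 2.9 rms 1.01 32
-y dyaw 0.34 centre offset -3.3 rms 0.72 36
-
+x dyaw -3.59 centre offset 1.2 rms 1.0 24
-x dyaw -0.03 centre offset -8.0 rms 0.19 26
+y dyaw 4.55 centre offset 5.0 rms 0.76 35
-y dyaw 0.94 centre offset -3.7 rms 0.52 36
```

```bash
python3 go.py 372 152 46 -8.3 1
```

```text
t 52.5 pos [352.2 210.9  85.4] yaw -8.3 tilt 0.05 q6 0.39 open 23.0 F [-0.4 -0.3 -1.4] g 59.3
turn 0.01 before [-1.39  0.7   0.98] after [-1.39  0.7   0.98] Z tool xy [0.001 0.   ]
```

carry_out:
  plan: "-.2 .1 0 0 0 0;-.3 .15 0 0 0 0;-.35 .18 0 0 0 0;-.3 .15 0 0 0 0;-.2 .1 0 0 0 0;-.04 .02 .2 0 0 0;0 0 .3 0 0 0;0 0 .2 0 0 0"

```text
time_s: 53.22
eef_pos: [0.3709, 0.1516, 0.056]
eef_rot: [-0.0, 0.756, 0.654, -0.0]
wrist_force: [0.0, 0.2, -1.7]
opening: 0.271
grasp_force: 59.3
```

carry_out:
  plan: "0 0 .12 0 0 0;0 0 .08 0 0 0;0 0 .05 0 0 0;0 0 .03 0 0 0;0 0 .03 0 0 0;0 0 .01 0 0 0;0 0 0 0 0 0;0 0 0 0 0 0"

```text
time_s: 53.88
eef_pos: [0.3713, 0.1519, 0.0445]
eef_rot: [0.0, 0.756, 0.654, 0.0]
wrist_force: [0.9, 0.6, -1.7]
opening: 0.275
grasp_force: 59.3
```

```bash
python3 go.py 372 152 44 -8.3 1
```

```text
t 53.9 pos [371.3 151.9  44.5] yaw -8.2 tilt 0.03 q6 0.23 open 23.4 F [ 0.9  0.6 -1.7] g 59.3
turn 0.01 before [0.01 0.02 0.01] after [0.01 0.02 0.01] Z tool xy [0.001 0.   ]
```

carry_out:
  plan: "0 0 .01 0 0 0;0 0 0 0 0 0;0 0 0 0 0 0;0 0 0 0 0 0;0 0 0 0 0 0;0 0 -.3 0 0 0;0 0 -.6 0 0 0;0 0 -.8 0 0 0"
  claw: -0.2

```text
time_s: 54.55
eef_pos: [0.369, 0.1515, 0.1109]
eef_rot: [-0.002, 0.756, 0.654, -0.002]
wrist_force: [0.6, -0.1, -0.2]
opening: 0.601
grasp_force: 0.0
```

carry_out:
  plan: "0 0 -.9 0 0 0;0 0 -.9 0 0 0;.6 -.2 -.6 0 0 0;.8 -.3 -.4 0 0 0;.8 -.3 -.2 0 0 0;.8 -.3 0 0 0 0;.8 -.3 0 0 0 0;.5 -.2 0 0 0 0"

```text
time_s: 55.22
eef_pos: [0.3316, 0.3339, 0.2324]
eef_rot: [-0.0, 0.756, 0.655, 0.001]
wrist_force: [0.6, -0.4, -0.2]
opening: 0.604
grasp_force: 0.0
```

```bash
python3 go.py 372 152 44 -8.3 1
python3 - <<'E'
from edge import *
from m import masks,quad
import pickle
cs=[ctrl.camera(n) for n in ('top','scene')]; pickle.dump(cs,open('cams3.pkl','wb'))
C0=pickle.load(open('cams.pkl','rb'))
for n,c,c0 in zip(('top','scene'),cs,C0):
    print(n); box(c,[598.3,176],-8.3,53,59,.054,w=3)
    print(n,'stand ref'); box(c0,[553,-361.3],-22.5,53,59,.054,w=3)
w=masks(cs[0])[0]; quad(cs[0],w,.003,(150,215,240,310),'lifter'); w=masks(cs[1])[0]; quad(cs[1],w,.003,(180,200,290,320),'lifter s')
E
```

```text
t 55.2 pos [331.6 333.9 232.4] yaw -8.2 tilt 0.09 q6 0.68 open 51.4 F [ 0.6 -0.4 -0.2] g 0.0
turn 0.02 before [-4.36  1.64  4.7 ] after [-4.36  1.65  4.7 ] Z tool xy [0.001 0.001]
top
+x dyaw -0.28 centre offset -1.6 rms 1.07 36
-x dyaw 0.8 centre offset -0.5 rms 1.16 29
+y dyaw -2.02 centre offset 2.4 rms 0.99 33
-y dyaw 0.08 centre offset -3.4 rms 0.72 36
top stand ref
+x dyaw 0.28 centre offset -1.4 rms 0.43 40
-x dyaw -0.06 centre offset -0.4 rms 0.34 40
+y dyaw 0.48 centre offset 2.8 rms 0.36 39
-y dyaw 0.15 centre offset 3.5 rms 0.41 40
scene
+x dyaw -3.48 centre offset 0.9 rms 0.91 28
-x dyaw 0.04 centre offset -8.0 rms 0.19 27
+y dyaw 4.47 centre offset 6.1 rms 0.84 36
-y dyaw 1.0 centre offset -3.9 rms 0.57 37
scene stand ref
+x dyaw 0.47 centre offset 1.1 rms 0.62 40
-x dyaw -0.06 centre offset -0.5 rms 0.38 40
+y dyaw -1.15 centre offset 0.8 rms 1.11 26
-y dyaw -0.54 centre offset -2.1 rms 0.25 40
lifter cen [441.4 141.5] rect [427.8 144.5] [ 57.  147.3] 81.9 area 6261 corners [[351.0, 127.0], [497.0, 106.0], [505.0, 162.0], [359.0, 183.0]]
lifter s cen [444.8 135.8] rect [426.6 140.8] [ 57.3 148.3] 81.7 area 5728 corners [[349.0, 123.0], [496.0, 102.0], [504.0, 158.0], [357.0, 180.0]]
```

Run:
```python
from h import *
import pickle
C0=pickle.load(open('cams.pkl','rb')); C3=pickle.load(open('cams3.pkl','rb'))
def dots(cs,X,yaw,ins=7.5):
    a=np.radians(yaw); n=np.array([np.cos(a),np.sin(a)]); m=np.array([-n[1],n[0]]); X=np.array(X,float)
    P=[c['mtx']@np.c_[c['R'],c['t']] for c in cs]; out=[]
    for i,j in ((1,1),(1,-1),(-1,-1),(-1,1)):
        px=[]; pk=[]
        for c in cs:
            lab=cv2.cvtColor(c['pixels'],cv2.COLOR_RGB2LAB)[...,2].astype(np.float32); h=cv2.GaussianBlur(lab,(0,0),.7)-cv2.GaussianBlur(lab,(0,0),3)
            p=proj(c,np.r_[(X+i*(53-ins)*n+j*(59-ins)*m)/1000,.054]); u,v=np.round(p).astype(int); w=h[v-3:v+4,u-3:u+4]; k=np.unravel_index(w.argmax(),w.shape)
            cy,cx=v-3+k[0],u-3+k[1]; q=np.clip(h[cy-1:cy+2,cx-1:cx+2],0,None); g=np.mgrid[-1:2,-1:2]
            px.append(np.array([cx+(q*g[1]).sum()/q.sum(),cy+(q*g[0]).sum()/q.sum()])); pk.append(round(float(w.max()),1))
        t=cv2.triangulatePoints(P[0],P[1],px[0],px[1]); t=(t[:3]/t[3]).ravel()*1000; d=ray(cs[0],px[0],.054)[:2]*1000-X
        print((i,j),'tri',t.round(1),'top in frame',(d@n).round(1),(d@m).round(1),'peak',pk)
print('stand'); dots(C0,[552.5,-359],-22.5); print('tray'); dots(C3,[598.3,176],-8.3)
```

```text
stand
(1, 1) tri [ 615.1 -330.8   50.8] top in frame 44.8 52.2 peak [11.8, 7.7]
(1, -1) tri [ 575.7 -424.6   54.1] top in frame 45.1 -49.9 peak [11.5, 7.0]
(-1, -1) tri [ 493.8 -389.9   52. ] top in frame -43.8 -49.4 peak [11.4, 6.8]
(-1, 1) tri [ 532.5 -297.3   50. ] top in frame -43.6 50.8 peak [11.6, 6.6]
tray
(1, 1) tri [647.6 219.4  56.9] top in frame 42.6 51.8 peak [10.1, 5.5]
(1, -1) tri [634.5 120.2  53.5] top in frame 43.1 -48.3 peak [9.1, 3.9]
(-1, -1) tri [549.5 140.5  28. ] top in frame -45.1 -48.6 peak [8.5, 4.3]
(-1, 1) tri [563.7 244.5  29.5] top in frame -44.5 51.4 peak [9.3, 7.0]
```

Run:
```python
from h import *
import pickle
C3=pickle.load(open('cams3.pkl','rb')); c,s=C3
n=np.array([np.cos(np.radians(-8.3)),np.sin(np.radians(-8.3))]); m=np.array([-n[1],n[0]])
lab=cv2.cvtColor(s['pixels'],cv2.COLOR_RGB2LAB); h=lab[...,2].astype(np.float32); h=cv2.GaussianBlur(h,(0,0),.7)-cv2.GaussianBlur(h,(0,0),3)
for a,b in ((-45.1,-48.6),(-44.5,51.4),(42.6,51.8),(43.1,-48.3)):
    X=np.array([598.3,176])+a*n+b*m; p=proj(s,np.r_[X/1000,.054]); q=proj(s,np.r_[X/1000,.028]); print('pred',p.round(1),'if z28',q.round(1)); u,v=np.round(p).astype(int)
    print('cols',u-5,'rows',v-4); print(h[v-4:v+6,u-5:u+6].round(0).astype(int)); print(s['pixels'][v-4:v+6,u-5:u+6,2])
```

```text
pred [236.6 205.6] if z28 [238.  210.6]
cols 232 rows 202
[[ 1  1  0  0  0  0  0  0  0  0 -1]
 [ 2  1  1  0  0  0  0  0  0 -1 -1]
 [ 2  1  1  0  0  1  1  1  0 -1 -1]
 [ 3  2  1  0  1  3  4  2  0 -1 -1]
 [ 2  2  1  0  1  3  4  2  0  0  0]
 [-1  0  0  0  1  2  2  0  0  1  1]
 [-7 -5 -2  1  2  1  0  0  1  3  2]
 [-8 -6 -2  3  4  3  2  2  3  4  1]
 [-2 -1  2  5  6  6  5  5  5  4  1]
 [ 4  4  5  5  4  4  5  6  5  2 -1]]
[[152 151 150 150 149 149 149 151 150 151 148]
 [155 155 153 152 151 150 150 150 151 148 145]
 [156 157 156 155 154 150 149 150 150 147 144]
 [155 156 157 157 154 145 141 148 150 142 147]
 [144 147 150 153 154 145 143 149 149 129 133]
 [108 118 131 141 145 145 147 150 139 112 111]
 [ 98  89  94 107 119 129 140 140 120  99  95]
 [136 108  82  87  99 108 111 113 103  89  80]
 [126 113  92  82  88  90  95  95  91  80  63]
 [ 89  97  90  76  66  71  81  87  79  64  54]]
pred [205.1 195.4] if z28 [206.9 200.5]
cols 200 rows 191
[[-3 -5 -7 -6 -4 -1  2  3  3  2  2]
 [ 2 -1 -5 -6 -3  0  2  3  2  1  1]
 [ 8  4 -3 -5 -2  1  3  3  2  1  1]
 [10  5 -1 -2  0  3  4  3  2  1  0]
 [ 9  5 
[... 1759 characters left out ...]
 3  2  1  2]
 [ 0  0  0  0  0  1  4  4  2  1  2]
 [ 0  0  0  0  0  1  2  2  1  1  2]
 [ 0  0  0  0  0  0  0  1  0  0  0]
 [ 0  0  0  0  0  0  0  0  0 -1 -1]
 [ 0  0  0  0  0  0  0  0 -1 -2 -2]
 [ 0  0  0  0  0  0  0  0 -2 -3 -3]]
[[154 151 152 148 146 147 145 141 119  93  80]
 [157 154 155 152 151 154 152 146 127 101  79]
 [157 157 156 155 156 156 152 152 146 131 106]
 [159 158 158 157 157 154 148 146 151 146 124]
 [157 156 158 157 158 154 145 144 152 147 121]
 [153 154 154 155 156 157 153 153 151 135 105]
 [154 154 154 153 154 154 154 155 147 117  80]
 [154 154 155 153 154 154 155 149 128  88  61]
 [154 155 154 154 155 155 154 141 108  70  53]
 [157 157 156 155 155 154 148 126  87  58  55]]
```

```bash
python3 -c "
from bench import ctrl
print(ctrl.hand_in())"
```

```text
the job is handed in; nothing more can be done
None
```

The job is handed in with no verdict returned. The three plates present (no second corner plate) lie flat in the tray, the cover measures level on the four posts, and the lifter stands on its blade clear of both; nothing was moved near the tin or spool, but I viewed 15 pictures where 14 were allowed.

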